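# Strip a sight-port lens for washing

## Task

Get this stripped sight port ready for washing: set the steel lens cell down over the post of the aluminium knock-out stand so that the post pushes the glass lens up out of the cell, lift the glass off and lay it flat in the small lined dish, then put the empty cell upright in the wide cup. Lay the white seal over the large spigot and the red seal over the small spigot, each flat on its blue base, and leave the black-lidded jar where it is. Let go of everything at the end.

Things in the scene. Friction and masses are not known exactly. Their poses are not given: they have to be found in the camera images.
- lens_cell: steel ring, 60 mm outside diameter, 22 mm tall, standing upright on the table with the glass lens inside it. Bore 43 mm; at the bottom an inward ledge, 4 mm thick, carries the lens and leaves a 32 mm hole open below. Origin: centre of its underside, z up. 0.26 kg. Grip it across its outside from above.
- lens: clear green-tinted glass disc, 40 mm diameter, 14 mm thick, 0.05 kg. At the start it lies loose in the cell on the ledge, its top 4 mm below the cell's rim, so it cannot be gripped there. Origin: centre of its underside, z up. With the cell seated on the knock-out stand the lens rests on the post with its top 10 mm above the cell's rim and can be gripped across its edge.
- knockout_stand: fixed round grey aluminium foot, 84 mm diameter, 8 mm high, with a black plastic post of 24 mm diameter at its centre, chamfered, its flat top 26 mm above the stand's underside (18 mm above the foot). The cell's underside rests on the foot when it is fully down. Origin: centre of the underside, on the table.
- lens_dish: fixed small blue plastic dish with a dark felt-lined floor, in the steel tray; for the glass lens. 61 mm across the flared rim, 63 mm across the foot, 10 mm tall; its floor is 4 mm above its underside, about 45 mm across, and the inside flares to 53 mm at the rim. Origin: centre of its underside, which is 2 mm above the table; its y axis runs along the long side of the tray.
- wide_cup: fixed wide, shallow blue plastic cup without lining, in the steel tray; for the empty lens cell. 82 mm diameter, 12 mm tall; its floor is 4 mm above its underside, about 65 mm across, and the inside flares to 74 mm at the rim. Origin: centre of its underside, which is 2 mm above the table; its y axis runs along the long side of the tray.
- white_seal: white moulded pipe seal (flat ring), 64 mm outside diameter, bore 47 mm, 8 mm thick, lying flat on the table. Origin: centre of its underside, z up. 0.025 kg. Can be gripped across its outside.
- red_seal: orange-red moulded pipe seal (flat ring), 50 mm outside diameter, bore 34 mm, 9 mm thick, lying flat on the table. Origin: centre of its underside, z up. 0.025 kg. Can be gripped across its outside.
- large_spigot: fixed blue plastic nest in the steel tray; for the white seal: flat round base of 74 mm diameter, 6 mm high, with a 38 mm spigot at its centre that stands 6.5 mm above the base, its top chamfered. Origin: centre of its underside, which is 2 mm above the table; its y axis runs along the long side of the tray.
- small_spigot: fixed blue plastic nest in the steel tray; for the red seal: flat round base of 60 mm diameter, 6 mm high, with a 25 mm spigot at its centre that stands 6.5 mm above the base, its top chamfered. Origin: centre of its underside, which is 2 mm above the table; its y axis runs along the long side of the tray.
- jar: bystander: glass jar with a black lid, 54 mm diameter, 48 mm tall, on the table at the robot's right; not to be moved. Origin: centre of its underside. (The four nests stand in a shallow steel tray, 203 x 322 mm with a rim 14 mm high, at the robot's left, in two rows of two, about 94 mm apart across the tray and 150 mm along it; cell, seals and knock-out stand are on the table to the right of it.)
Mind the look-alikes: they are no part of the job. What is meant by the white_seal is not green, and is the smaller of those in its own colour.

How it is judged (in metres and radians):
On the way:
1. the cell is down on the knock-out stand and the post has pushed the lens up in it (horizontal distance between lens_cell and knockout_stand below 0.008 m and z of lens_cell in the frame of knockout_stand below 0.012 m and z of lens in the frame of lens_cell above 0.013 m and horizontal distance between lens and lens_cell below 0.008 m), for 0.2 s.
At the end, for the whole second after the job is handed in: Lens flat on the floor of the lens dish, empty cell upright on the floor of the wide cup, white seal flat round the large spigot, red seal flat round the small spigot; each within 8 mm of its nest's centre, within 3 mm of fully down, within 7 degrees of level, all at rest (horizontal distance between lens and lens_dish below 0.008 m and z of lens in the frame of lens_dish below 0.0075 m and angle between each of lens, lens_cell, white_seal, red_seal's own z axis and vertical below 0.12 rad and horizontal distance between lens_cell and wide_cup below 0.008 m and z of lens_cell in the frame of wide_cup below 0.0075 m and horizontal distance between white_seal and large_spigot below 0.008 m and z of white_seal in the frame of large_spigot below 0.009 m and horizontal distance between red_seal and small_spigot below 0.008 m and z of red_seal in the frame of small_spigot below 0.009 m and linear speed of each of lens, lens_cell, white_seal, red_seal below 0.02 m/s); the robot touches nothing.
It fails at once if the jar is pushed more than 3 cm or knocked over (distance of jar from where it was at the start of the episode above 0.03 m or angle between jar's own z axis and vertical above 0.4 rad).
It also fails if it takes over 112 s, if anything falls off the work surface, if the arm or the gripper's body presses on something with over 40 N, if the wrist force passes 120 N, or if a joint passes its speed limit or range.

## Robot

A 6-joint arm with a two-finger parallel gripper is mounted at the origin on a cart in front of the work surface, level with it; the furniture and walls round the work are solid. World frame = base frame: x ahead of the robot, y to its left, z up, the work surface at z = 0. Lengths are in m, angles in degrees, forces in N, time in s.
With the tool pointing down it reaches from about 0.4 to 0.825 m from the base axis. Payload 7 kg.
Tool frame: the origin (TCP) lies between the finger pads; the fingertips stand 19 mm ahead of it and the grasp point (between the pads) is the TCP (r.tip_extent is the distance from the TCP to the fingertips, in m); z points along the fingers, y is the direction in which the jaws open and shut (so a half turn about z gives the same grasp; the last joint's range is limited). The gripper opens to 88 mm and grips with 3 to 60 N. Pads are 19 mm wide; open, the fingers measure 130 mm over their backs; the gripper's body (78 mm by 193 mm) begins 47 mm behind the grasp point.
Start: joints at [90.991, 20.546, 0.682, 0, -70.136, -16.507], TCP at [0.181, 0.65, 0.246] pointing down, gripper open.
Joint ranges: [-176.03, 176.03], [-82.01, 121.73], [-58.28, 71.71], [-173.87, 95.51], [-174.79, -0.11], [-173.66, 173.66]. Speed limits (degrees/s): [136.94, 136.94, 172.46, 180, 180, 180].

## Interface

Orientations are given as [roll, pitch, yaw] about the fixed x, y, z axes, in that order (R = Rz(yaw) Ry(pitch) Rx(roll)).
In Python, from plant import r, capture, workorder, spotter gives the robot as it stands.
- The arm moves only by the tool step_arm, never from a script. Its argument "motion" is a list of rows, each a list of 5 numbers: the finger opening in m, from 0 to 0.0876, then the shift along the tool's x, y, z in m, then the turn about the tool's z in rad. In form: [[grip, dx, dy, dz, roll], ...]. A call has 1 to 5 rows; each row is the pose to reach, as a shift and turn from the pose commanded when the call began, along the tool's axes at that moment; what a row does not reach only later rows make up. A row lasts 1/8 s, in which the tool goes at most 62.5 mm and 10.7 degrees, less where a joint would pass 70% of its speed; a pose out of reach is approached as far as the arm can. A call with a gripper value outside its range is refused whole. The fingers move at their own pace and stop on an object; "newtons" is the grip in N (left out, the last holds). Time passes only in rows, so rows that repeat a pose let the fingers close. It gives the time, the measured TCP pose, the force and the opening at its end, in the units of the state.
- r.get_state(): the state, without advancing time (a new reading comes with each control period).
- capture(name): name is "scene" or "top"; returns a dict with "image" (420x560x3 uint8, red, green, blue), "z_map" (420x560 float32, m along the optical axis (not along the pixel's ray), 0 where there is no reading), "fx", "fy", "cx", "cy" (pixels), "pose" (4x4, takes a point from camera to world coordinates). Camera axes: x right, y down, z forward; pixel columns grow to the right and rows downward; lengths in m; the calibration is good to about 2 mm. A picture is of the moment at which its call begins.
- workorder.close_job(): hands the job in, once; it reports no verdict.
Trained networks look in the newest picture that a camera, given by its name, has taken for a name from the list of things; names that differ only in an ending like _2 or _b are one class to them, and where a whole thing is asked for, a point or a joint stands for the part that bears it (a point fixed in the world has none). Each returns a list of dicts, best first, with "p" (0 to 1); they miss things now and then, are a little off and sometimes report something else, mostly with a low value. They report only what shows in the picture. A call takes as long as a camera call. They do not tell look-alikes from the thing itself.
- spotter.regions_of(camera, label): "mask" (420x560 bool, what is visible of it).
- spotter.tip_of(camera, label): "location" ([x, y, z] in m, in world coordinates, good to about 4 mm: a listed point, or the origin of a listed thing).
The state is a dict: "time_s": time; "joints": joint angles; "qd": joint speeds; "joint_torque": joint torques, N m; "tcp_pos": TCP position; "eef_rot": TCP orientation; "contact_force": force on the tool from outside, world axes, zero at the start; "moment": the same for the moment, N m; "gripper_width": finger opening in m.
Only numpy, scipy, OpenCV 4.12 (cv2) and the standard library are available. Lean on these libraries where they do the work, as an engineer would, in place of code of your own. Each camera call takes 0.05 s, during which the arm holds its last target.

## Working session

There is one attempt and no reset: what is moved stays moved. The work goes in short steps, Python scripts to look and compute and a tool call to move; the robot and the scene stay as the last step left them, time stands still between calls to the robot, and variables do not carry over. Pictures are saved under pics/ and viewed, and the job is handed in when it is done.

Besides the shell and the picture viewer there is one more tool, called after "Call:" by a JSON object that holds its "method" and its "body". step_arm: Moves the arm, as the interface text tells. Its arguments: {"type":"object","properties":{"motion":{"type":"array","items":{"type":"array","items":{"type":"number"}}},"newtons":{"type":"number"}},"required":["motion"]}

```bash
ls -la; mkdir -p pics; python3 - <<'E'
from plant import r, capture, workorder, spotter
import cv2, numpy as np
s=r.get_state(); print({k:np.round(v,4).tolist() for k,v in s.items()})
for n in("scene","top"):
    c=capture(n); cv2.imwrite(f"pics/{n}0.png",c["image"][:,:,::-1]); print(n,c["fx"],c["cx"],c["cy"],np.round(c["pose"],3).tolist())
print(r.get_state()["time_s"])
E
```

```text
total 12
drwxr-xr-x  3 agent agent 4096 Dec  6 12:20 .
drwxr-xr-x 23 root  root  4096 Dec  6 12:20 ..
drwxr-xr-x  2 agent agent 4096 Dec  6 12:20 pics
{'time_s': 0.0, 'joints': [90.9922, 20.5907, 0.633, -0.0205, -70.1365, -16.5061], 'qd': [0.0772, -0.0323, -0.0925, -0.0448, 0.03, -0.0022], 'joint_torque': [0.0023, -58.272, 29.3049, 6.9969, 0.0069, -0.0002], 'tcp_pos': [0.1805, 0.6499, 0.2446], 'eef_rot': [179.9042, -0.0083, -15.5209], 'contact_force': [0.3478, 0.7241, -0.3369], 'moment': [0.0035, 0.0261, 0.0246], 'gripper_width': 0.0875}
scene 505.1929169234882 275.22349929140506 201.50959494968816 [[-0.604, 0.515, -0.608, 1.349], [0.797, 0.386, -0.465, 0.581], [-0.005, -0.765, -0.644, 0.892], [0.0, 0.0, 0.0, 1.0]]
top 488.1903636736005 282.1875927222177 209.24523884314038 [[-0.012, -0.982, 0.191, 0.312], [-1.0, 0.017, 0.022, -0.073], [-0.025, -0.19, -0.981, 1.232], [0.0, 0.0, 0.0, 1.0]]
0.1
```

View pics/scene0.png

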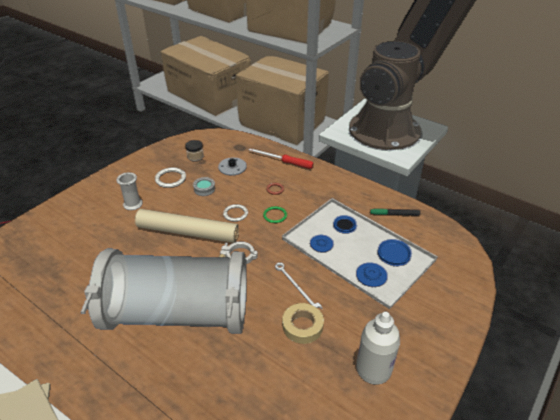

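View pics/top0.png

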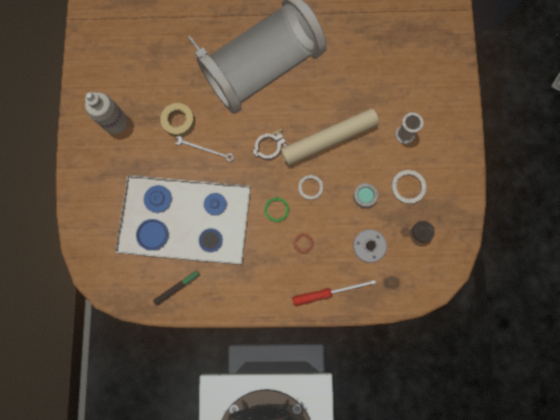

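Top view: there are two white rings, a smaller one at (310,187) and a larger one at (409,186), plus a green ring at (276,210). The cell is at (366,196), the stand at (371,246), the red ring at (304,243) and the jar at (423,233). The nests are at (157,198), (216,204), (152,235) and (211,240). Next I'll measure them.

```bash
cat > h.py <<'E'
from plant import r, capture, workorder, spotter
import cv2, numpy as np
from scipy.optimize import least_squares
def pts(c,mask):
    v,u=np.nonzero(mask&(c["z_map"]>0)); z=c["z_map"][v,u]
    P=np.c_[(u-c["cx"])/c["fx"]*z,(v-c["cy"])/c["fy"]*z,z]
    return P@c["pose"][:3,:3].T+c["pose"][:3,3]
def at(c,u,v,h):
    d=c["pose"][:3,:3]@np.array([(u-c["cx"])/c["fx"],(v-c["cy"])/c["fy"],1]); o=c["pose"][:3,3]
    return o+d*(h-o[2])/d[2]
def proj(c,P):
    q=(np.asarray(P)-c["pose"][:3,3])@c["pose"][:3,:3]
    return np.array([c["fx"]*q[0]/q[2]+c["cx"],c["fy"]*q[1]/q[2]+c["cy"]])
def crop(c,u,v,w,f,name):
    u,v=int(u),int(v); im=c["image"][max(0,v-w):v+w,max(0,u-w):u+w,::-1]
    cv2.imwrite(name,cv2.resize(im,None,fx=f,fy=f,interpolation=cv2.INTER_CUBIC))
E
python3 - <<'E'
from h import *
hs=dict(lens_cell=.022,lens=.018,knockout_stand=.008,lens_dish=.012,wide_cup=.014,white_seal=.008,red_seal=.009,large_spigot=.008,small_spigot=.008,jar=.048)
cams={n:capture(n) for n in("top","scene")}
for l in hs:
    for n,c in cams.items():
        a=spotter.tip_of(n,l); b=spotter.regions_of(n,l)
        for t in a[:3]: print(l,n,"tip",round(t["p"],2),np.round(t["location"],4))
        for t in b[:3]:
            m=t["mask"]; v,u=np.nonzero(m); P=pts(c,m)
            (uc,vc),rad=cv2.minEnclosingCircle(np.c_[u,v].astype(np.float32))
            print("   reg",round(t["p"],2),m.sum(),"px",round(uc,1),round(vc,1),"rad",round(rad,1),"at h",np.round(at(c,uc,vc,hs[l])[:2],4),"ztop",np.round(np.percentile(P[:,2],[5,50,95]),4))
print(r.get_state()["time_s"])
E
```

```text
lens_cell top tip 0.54 [ 5.881e-01 -2.560e-01  5.000e-04]
   reg 0.54 247 px 365.0 195.8 rad 12.1 at h [ 0.5779 -0.2555] ztop [0.0049 0.0208 0.0251]
   reg 0.43 831 px 151.9 234.8 rad 16.5 at h [0.487  0.2832] ztop [0.0029 0.0078 0.0157]
lens_cell scene tip 0.8 [ 0.5865 -0.2548  0.001 ]
   reg 0.62 199 px 204.1 186.0 rad 10.3 at h [ 0.5932 -0.2461] ztop [0.0057 0.0188 0.0242]
   reg 0.47 752 px 394.1 252.5 rad 17.2 at h [0.5084 0.2938] ztop [0.003  0.0071 0.0146]
lens top tip 0.7 [ 0.5904 -0.2555  0.0038]
   reg 0.52 181 px 365.2 195.4 rad 7.6 at h [ 0.5799 -0.2567] ztop [0.0139 0.0177 0.0222]
lens scene tip 0.66 [ 0.5869 -0.2587  0.0052]
knockout_stand top tip 0.6 [ 0.4569 -0.2629  0.0008]
knockout_stand top tip 0.38 [ 0.4702 -0.0996  0.0007]
   reg 0.91 842 px 370.0 245.5 rad 16.9 at h [ 0.4533 -0.2644] ztop [0.0042 0.0085 0.0253]
   reg 0.68 831 px 152.4 234.5 rad 16.6 at h [0.4898 0.286 ] ztop [0.0029 0.0077 0.0156]
knockout_stand scene tip 0.67 [ 0.4579 -0.2632 -0.0008]
   reg 0.57 352 px 232.5 166.5 rad 13.0 at h [ 0.4623 -0.2563] ztop [0.0041 0.0083 0.0249]
lens_dish top tip 0
[... 1753 characters left out ...]
 h [0.5937 0.2804] ztop [0.0044 0.0088 0.0158]
small_spigot top tip 0.72 [ 0.5909 -0.2562 -0.0008]
small_spigot top tip 0.57 [0.5683 0.1281 0.0025]
   reg 0.92 413 px 215.0 204.0 rad 11.7 at h [0.5664 0.1272] ztop [0.0044 0.009  0.0151]
small_spigot scene tip 0.78 [0.5712 0.126  0.0035]
   reg 0.83 368 px 321.6 243.0 rad 11.8 at h [0.573  0.1308] ztop [0.0019 0.0083 0.0145]
jar top tip 0.56 [ 0.4862 -0.3967 -0.005 ]
jar top tip 0.5 [ 5.703e-01  1.297e-01 -2.000e-04]
   reg 0.9 437 px 422.0 232.0 rad 12.4 at h [ 0.4797 -0.3856] ztop [0.0209 0.0473 0.0516]
jar scene tip 0.82 [ 0.4863 -0.387  -0.003 ]
   reg 0.64 333 px 194.3 149.7 rad 10.9 at h [ 0.5063 -0.3642] ztop [0.0084 0.0402 0.0496]
2.2
```

```bash
python3 - <<'E'
from h import *
c=capture("top"); im=c["image"][:,:,::-1]
cv2.imwrite("pics/t_right.png",cv2.resize(im[160:280,255:445],None,fx=4,fy=4,interpolation=cv2.INTER_CUBIC))
cv2.imwrite("pics/t_left.png",cv2.resize(im[165:285,105:265],None,fx=4.5,fy=4.5,interpolation=cv2.INTER_CUBIC))
np.savez("c_top0.npz",**c); c=capture("scene"); np.savez("c_scene0.npz",**c)
E
```

```text
(no output)
```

View pics/t_right.png

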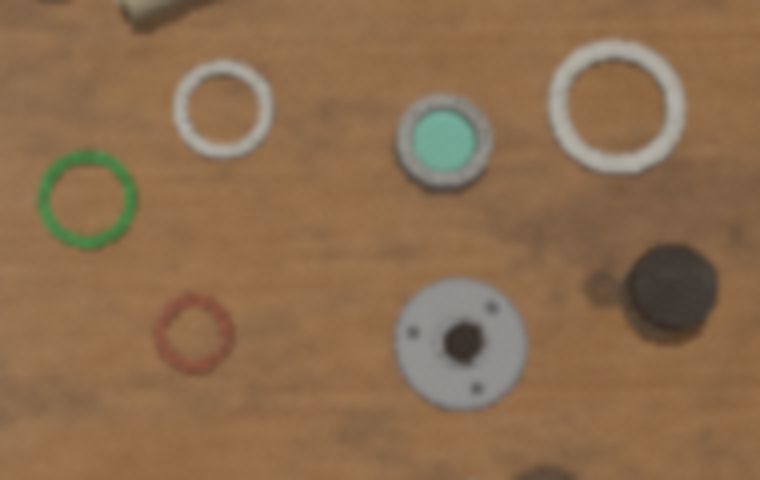

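View pics/t_left.png

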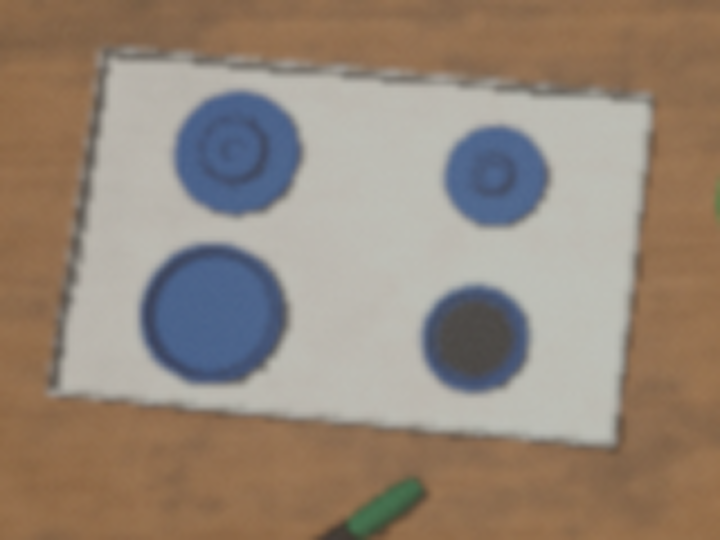

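Candidates for white_seal in the top view are the small white ring at (310,187), about 25 px or 64 mm across, the large white ring at (409,186), about 34 px or 87 mm, and the green ring at (276,210). The small white ring fits: it is not green, it is the smaller of the two whites, and it matches 64 mm. The enlarged crop confirms this. Next I'll fit silhouettes for precise centres.

```bash
cat >> h.py <<'E'
T=np.linspace(0,2*np.pi,72,endpoint=False)
# silhouette of stacked circles [(radius,z)...] convex hull, rendered antialiased (x8)
def sil(c,x,y,rings,u0,v0,w,S=8):
    Q=[]
    for R,z in rings:
        for t in T: Q.append(proj(c,[x+R*np.cos(t),y+R*np.sin(t),z]))
    Q=np.array(Q,np.float32); H=cv2.convexHull(Q)[:,0]
    M=cv2.moments(H); return np.array([M["m10"]/M["m00"],M["m01"]/M["m00"]]),H,M["m00"]
def fillmask(m):
    cs,_=cv2.findContours(m.astype(np.uint8),cv2.RETR_EXTERNAL,cv2.CHAIN_APPROX_NONE)
    k=max(cs,key=cv2.contourArea); o=np.zeros(m.shape,np.uint8); cv2.drawContours(o,[k],-1,1,-1); return o.astype(bool)
def softcent(m):
    v,u=np.nonzero(m); return np.array([u.mean(),v.mean()]),m.sum()
def locate(c,m,rings,x,y):
    f=fillmask(m); cen,A=softcent(f)
    s=least_squares(lambda q:sil(c,q[0],q[1],rings,0,0,0)[0]-cen,[x,y])
    return s.x,A,sil(c,*s.x,rings,0,0,0)[2],f
GEO=dict(lens_cell=([(.030,0),(.030,.022)],(.588,-.256)),knockout_stand=([(.042,0),(.042,.008)],(.457,-.263)),
 lens_dish=([(.0315,.002),(.0305,.012)],(.4745,.140)),wide_cup=([(.041,.002),(.041,.014)],(.495,.29)),
 white_seal=([(.032,0),(.032,.008)],(.611,-.12)),red_seal=([(.025,0),(.025,.009)],(.466,-.098)),
 large_spigot=([(.037,.002),(.037,.008),(.018,.0145)],(.585,.278)),small_spigot=([(.030,.002),(.030,.008),(.012,.0145)],(.569,.128)),
 jar=([(.027,0),(.027,.048)],(.486,-.39)))
def cmask(c,l,x,y):
    im=c["image"].astype(float); hsv=cv2.cvtColor(c["image"],cv2.COLOR_RGB2HSV).astype(float)
    h,s,v=hsv[...,0],hsv[...,1],hsv[...,2]
    if l in("lens_cell","knockout_stand","white_seal"): m=(s<70)|((h>40)&(h<130))
    elif l=="red_seal": m=((h<8)|(h>170))&(s>90)
    elif l=="jar": m=(v<80)|(s<70)
    else: m=((h>95)&(h<130)&(s>100))|((v<90))
    g,H,_=sil(c,x,y,GEO[l][0],0,0,0); w=np.zeros(m.shape,np.uint8); cv2.fillConvexPoly(w,np.int32(np.round(H)),1); w=cv2.dilate(w,np.ones((9,9)))
    return m&(w>0)
E
cat > fit.py <<'E'
from h import *
import sys
cs={n:(dict(np.load(f"c_{n}0.npz"))) for n in("top","scene")}
for n,c in cs.items():
    vis=c["image"][:,:,::-1].copy(); vis=cv2.resize(vis,None,fx=3,fy=3)
    for l,(g,(x,y)) in GEO.items():
        for _ in range(2):
            m=cmask(c,l,x,y); (x,y),A,B,f=locate(c,m,g,x,y)
        print(n,l,np.round([x,y],4),"area",A,round(B,0))
        H=sil(c,x,y,g,0,0,0)[1]; cv2.polylines(vis,[np.int32(np.round((H+.5)*3))],True,(0,255,255),1)
    cv2.imwrite(f"pics/fit_{n}.png",vis[460:860,300:1340][:, :] if n=="top" else vis[380:900,440:1340])
E
python3 fit.py; python3 -c "
import cv2
for n in('top','scene'):
  a=cv2.imread(f'pics/fit_{n}.png'); f=800/a.shape[1]; cv2.imwrite(f'pics/fit_{n}.png',cv2.resize(a,None,fx=f,fy=f,interpolation=cv2.INTER_AREA))"
```

```text
top lens_cell [ 0.5826 -0.2581] area 465 479.0
top knockout_stand [ 0.4539 -0.2638] area 890 896.0
top lens_dish [0.4745 0.1389] area 217 486.0
top wide_cup [0.4895 0.2859] area 577 850.0
top white_seal [ 0.6082 -0.1183] area 500 488.0
top red_seal [ 0.4597 -0.1169] area 1 316.0
top large_spigot [0.5842 0.2782] area 503 645.0
top small_spigot [0.5681 0.1287] area 312 429.0
top jar [ 0.4825 -0.3913] area 382 497.0
scene lens_cell [ 0.5839 -0.2577] area 349 354.0
scene knockout_stand [ 0.4568 -0.2634] area 413 428.0
scene lens_dish [0.4774 0.1387] area 308 376.0
scene wide_cup [0.4933 0.2878] area 675 770.0
scene white_seal [ 0.6104 -0.1193] area 348 353.0
scene red_seal [ 0.4659 -0.0966] area 142 198.0
scene large_spigot [0.5869 0.2778] area 557 656.0
scene small_spigot [0.5708 0.1283] area 297 366.0
scene jar [ 0.4719 -0.4039] area 189 370.0
```

View pics/fit_top.png

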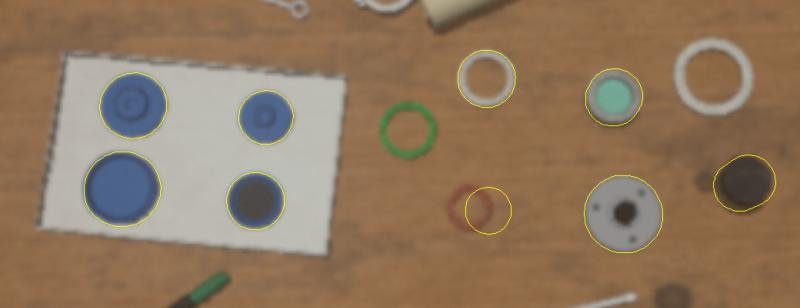

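View pics/fit_scene.png

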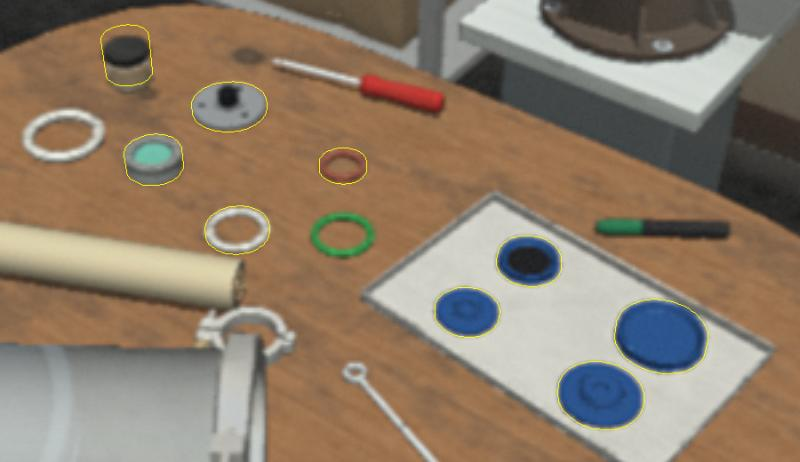

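```bash
python3 - <<'E'
s=open('h.py').read()
s=s.replace('m=((h<8)|(h>170))&(s>90)','m=(im[...,0]-im[...,1]>0)&((im[...,1]-im[...,2])<14)&(s>60)')
s=s.replace('m=((h>95)&(h<130)&(s>100))|((v<90))','m=((h>95)&(h<130)&(s>65))|((v<105))')
s=s.replace('m=(v<80)|(s<70)','m=(v<90)|(s<70)')
open('h.py','w').write(s)
E
python3 fit.py | grep -v jar
python3 - <<'E'
from h import *
c=dict(np.load("c_top0.npz")); print(c["image"][240:247,293:316,:].tolist()[3])
E
```

```text
top lens_cell [ 0.5826 -0.2581] area 465 479.0
top knockout_stand [ 0.4539 -0.2638] area 890 896.0
top lens_dish [0.4746 0.1385] area 393 486.0
top wide_cup [0.4903 0.2874] area 729 850.0
top white_seal [ 0.6082 -0.1183] area 500 488.0
[[134, 93, 67], [136, 87, 67], [139, 89, 69], [141, 97, 70], [147, 108, 76], [148, 111, 76], [150, 113, 78], [149, 111, 76], [148, 112, 77], [147, 112, 78], [145, 109, 77], [143, 107, 74], [141, 106, 74], [139, 106, 73], [139, 106, 73], [137, 103, 73], [132, 95, 68], [130, 86, 65], [129, 80, 62], [123, 79, 60], [124, 87, 64], [135, 101, 72], [137, 102, 72]]Traceback (most recent call last):
  File "fit.py", line 8, in <module>
    m=cmask(c,l,x,y); (x,y),A,B,f=locate(c,m,g,x,y)
                                  ~~~~~~^^^^^^^^^^^
  File "h.py", line 31, in locate
    f=fillmask(m); cen,A=softcent(f)
  File "h.py", line 27, in fillmask
    k=max(cs,key=cv2.contourArea); o=np.zeros(m.shape,np.uint8); cv2.drawContours(o,[k],-1,1,-1); return o.astype(bool)
ValueError: max() iterable argument is empty
```

```bash
sed -i 's/m=(im\[...,0\]-im.*$/m=im[...,0]>1.41*im[...,1]/' h.py
python3 fit.py | grep -v jar
```

```text
top lens_cell [ 0.5826 -0.2581] area 465 479.0
top knockout_stand [ 0.4539 -0.2638] area 890 896.0
top lens_dish [0.4746 0.1385] area 393 486.0
top wide_cup [0.4903 0.2874] area 729 850.0
top white_seal [ 0.6082 -0.1183] area 500 488.0
top red_seal [ 0.4633 -0.0966] area 330 315.0
top large_spigot [0.5841 0.278 ] area 556 645.0
top small_spigot [0.5676 0.1286] area 363 429.0
scene lens_cell [ 0.5839 -0.2577] area 349 354.0
scene knockout_stand [ 0.4568 -0.2634] area 413 428.0
scene lens_dish [0.4769 0.1388] area 320 376.0
scene wide_cup [0.4929 0.2879] area 707 770.0
scene white_seal [ 0.6104 -0.1193] area 348 353.0
scene red_seal [ 0.4662 -0.0961] area 180 199.0
scene large_spigot [0.5868 0.2777] area 585 656.0
scene small_spigot [0.5704 0.1284] area 314 365.0
```

```bash
cat > go.py <<'E'
import sys,numpy as np
from plant import r
from scipy.spatial.transform import Rotation as Ro
s=r.get_state(); R=Ro.from_euler("xyz",s["eef_rot"],degrees=True).as_matrix(); p=np.array(s["tcp_pos"])
yaw=s["eef_rot"][2]
print("t",round(s["time_s"],2),"tcp",p.round(4),"rot",np.round(s["eef_rot"],2),"w",round(s["gripper_width"],4),"F",np.round(s["contact_force"],1),"q",np.round(s["joints"],1))
a=list(map(float,sys.argv[1:]))
while a:
    x,y,z,w=a[:4]; a=a[4:]
    d=R.T@(np.array([x,y,z])-p); print("to",x,y,z,w,": d",d.round(4),"roll",round(-np.radians((w-yaw+180)%360-180),4),"rows",round(np.linalg.norm(d)/.0625,1))
E
python3 go.py .48 .36 .2 -90
```

```text
t 2.3 tcp [0.1806 0.6504 0.2455] rot [180.    -0.   -15.52] w 0.088 F [ 0.4 -0.2 -0.3] q [ 91.   20.5   0.7   0.  -70.1 -16.5]
to 0.48 0.36 0.2 -90.0 : d [0.3662 0.1997 0.0456] roll 1.3 rows 6.7
```

Call:
{"method": "step_arm", "body": {"motion": [[0.0876, 0.048, 0.026, 0.005, 0.17], [0.0876, 0.096, 0.052, 0.01, 0.34], [0.0876, 0.144, 0.078, 0.015, 0.51], [0.0876, 0.192, 0.104, 0.02, 0.68], [0.0876, 0.24, 0.13, 0.025, 0.85]]}}

```text
time_s: 2.92
tcp_pos: [0.3781, 0.4597, 0.2207]
eef_rot: [-180.0, 0.0, -64.5]
contact_force: [1.1, 0.5, -0.8]
gripper_width: 0.0877
```

```bash
python3 go.py .48 .36 .2 -90 .584 -.258 .15 -90
```

```text
t 2.92 tcp [0.3781 0.4597 0.2207] rot [-1.7997e+02  2.0000e-02 -6.4520e+01] w 0.0877 F [ 1.1  0.5 -0.8] q [ 69.4  14.1 -11.8   0.  -64.  -43.9]
to 0.48 0.36 0.2 -90.0 : d [ 0.1338 -0.0491  0.0207] roll 0.4447 rows 2.3
to 0.584 -0.258 0.15 -90.0 : d [0.7364 0.123  0.0704] roll 0.4447 rows 12.0
```

Call:
{"method": "step_arm", "body": {"motion": [[0.0876, 0.058, 0.005, 0.005, 0.15], [0.0876, 0.117, 0.012, 0.01, 0.3], [0.0876, 0.176, 0.02, 0.015, 0.445], [0.0876, 0.235, 0.03, 0.02, 0.445], [0.0876, 0.295, 0.04, 0.025, 0.445]]}}

```text
time_s: 3.55
tcp_pos: [0.4697, 0.1762, 0.1958]
eef_rot: [-180.0, 0.0, -89.7]
contact_force: [0.2, 0.3, 0.3]
gripper_width: 0.0878
```

```bash
python3 go.py .584 -.258 .15 -90
```

```text
t 3.55 tcp [0.4697 0.1762 0.1958] rot [-1.7995e+02  3.0000e-02 -8.9680e+01] w 0.0878 F [0.2 0.3 0.3] q [ 43.    6.4 -25.    0.  -58.5 -42.7]
to 0.584 -0.258 0.15 -90.0 : d [ 0.4348 -0.1118  0.0457] roll 0.0055 rows 7.2
```

Call:
{"method": "step_arm", "body": {"motion": [[0.0876, 0.058, -0.015, 0.005, 0.004], [0.0876, 0.117, -0.03, 0.01, 0.004], [0.0876, 0.176, -0.045, 0.015, 0.004], [0.0876, 0.235, -0.06, 0.02, 0.004], [0.0876, 0.29, -0.075, 0.025, 0.004]]}}

```text
time_s: 4.18
tcp_pos: [0.5462, -0.1138, 0.1708]
eef_rot: [-179.9, 0.0, -89.9]
contact_force: [0.9, 1.7, -0.1]
gripper_width: 0.0876
```

```bash
python3 go.py .584 -.258 .1 -90
```

```text
t 4.17 tcp [ 0.5462 -0.1138  0.1708] rot [-179.95    0.    -89.95] w 0.0876 F [ 0.9  1.7 -0.1] q [  8.3  13.1 -20.3   0.  -56.6  -8.3]
to 0.584 -0.258 0.1 -90.0 : d [ 0.1442 -0.0376  0.0708] roll 0.0009 rows 2.6
```

Call:
{"method": "step_arm", "body": {"motion": [[0.0876, 0.05, -0.013, 0.02, 0], [0.0876, 0.1, -0.026, 0.045, 0], [0.0876, 0.144, -0.038, 0.065, 0], [0.0876, 0.144, -0.038, 0.071, 0], [0.0876, 0.144, -0.038, 0.071, 0]]}}

```text
time_s: 4.8
tcp_pos: [0.5834, -0.2558, 0.0989]
eef_rot: [179.9, 0.0, -90.0]
contact_force: [0.4, -0.6, 0.1]
gripper_width: 0.0878
```

```bash
python3 go.py .584 -.258 .03 -90; python3 - <<'E'
from h import *
for n in("top","scene"):
    c=capture(n); u,v=proj(c,[.584,-.258,.05]); crop(c,u,v,50,6,f"pics/cell_{n}.png")
    print(n,u,v)
a=[cv2.imread(f"pics/cell_{n}.png") for n in("top","scene")]; cv2.imwrite("pics/cell_both.png",cv2.resize(np.hstack(a),(800,400)))
E
```

```text
t 4.8 tcp [ 0.5834 -0.2558  0.0989] rot [ 1.7992e+02  1.0000e-02 -8.9990e+01] w 0.0878 F [ 0.4 -0.6  0.1] q [ -6.2  24.1 -14.5  -0.  -51.4   6.2]
to 0.584 -0.258 0.03 -90.0 : d [ 0.0023 -0.0007  0.0689] roll 0.0002 rows 1.1
top 367.50346800910177 190.95067679518127
scene 202.2945433025805 174.79933508692997
```

View pics/cell_both.png

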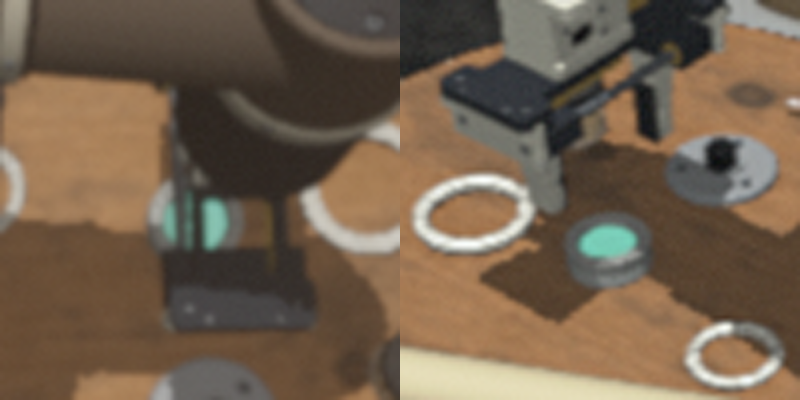

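Call:
{"method": "step_arm", "body": {"motion": [[0.0876, 0.002, 0, 0.035, 0], [0.0876, 0.002, 0, 0.069, 0], [0.0876, 0.002, 0, 0.069, 0], [0.05, 0.002, 0, 0.069, 0], [0.05, 0.002, 0, 0.069, 0]], "newtons": 25}}

```text
time_s: 5.52
tcp_pos: [0.5853, -0.2576, 0.0326]
eef_rot: [-179.8, -0.0, -89.9]
contact_force: [0.3, -0.1, -0.1]
gripper_width: 0.073
```

Call:
{"method": "step_arm", "body": {"motion": [[0.05, 0, 0, 0, 0], [0.05, 0, 0, 0, 0], [0.05, 0, 0, 0, 0]]}}

```text
time_s: 5.9
tcp_pos: [0.5847, -0.2578, 0.0317]
eef_rot: [-179.9, -0.0, -89.9]
contact_force: [-0.8, 1.7, 6.8]
gripper_width: 0.059
```

```bash
python3 go.py .584 -.258 .12 -90 .4554 -.2636 .08 -90
```

```text
t 5.9 tcp [ 0.5847 -0.2578  0.0317] rot [-1.799e+02 -2.000e-02 -8.993e+01] w 0.059 F [-0.8  1.7  6.8] q [ -6.3  28.7 -17.7   0.  -43.5   6.4]
to 0.584 -0.258 0.12 -90.0 : d [ 0.0002  0.0006 -0.0883] roll 0.0012 rows 1.4
to 0.4554 -0.2636 0.08 -90.0 : d [ 0.0057  0.1292 -0.0485] roll 0.0012 rows 2.2
```

Call:
{"method": "step_arm", "body": {"motion": [[0.05, 0, 0, -0.02, 0], [0.05, 0, 0, -0.05, 0], [0.05, 0.003, 0.045, -0.06, 0], [0.05, 0.006, 0.1, -0.06, 0], [0.05, 0.006, 0.129, -0.06, 0]]}}

```text
time_s: 6.52
tcp_pos: [0.4514, -0.2636, 0.0902]
eef_rot: [179.9, 0.1, -90.0]
contact_force: [0.2, 0.1, -2.4]
gripper_width: 0.0588
```

Call:
{"method": "step_arm", "body": {"motion": [[0.05, 0, 0, 0, 0], [0.05, 0, 0, 0, 0]]}}

```text
time_s: 6.78
tcp_pos: [0.4554, -0.264, 0.0908]
eef_rot: [-180.0, -0.0, -90.0]
contact_force: [0.8, 0.0, -2.7]
gripper_width: 0.0587
```

```bash
python3 go.py .4554 -.2636 .065 -90; python3 - <<'E'
from h import *
for n in("top","scene"):
    c=capture(n); np.savez(f"c_{n}1.npz",**c); u,v=proj(c,[.455,-.264,.04]); crop(c,u,v,40,8,f"pics/cell_{n}.png")
a=[cv2.imread(f"pics/cell_{n}.png") for n in("top","scene")]; cv2.imwrite("pics/st_both.png",cv2.resize(np.hstack(a),(800,400)))
E
```

```text
t 6.78 tcp [ 0.4554 -0.264   0.0908] rot [-1.7996e+02 -1.0000e-02 -8.9950e+01] w 0.0587 F [ 0.8  0.  -2.7] q [ -8.7  15.7 -29.4   0.  -44.9   8.8]
to 0.4554 -0.2636 0.065 -90.0 : d [-0.0004  0.      0.0258] roll 0.0009 rows 0.4
```

View pics/st_both.png

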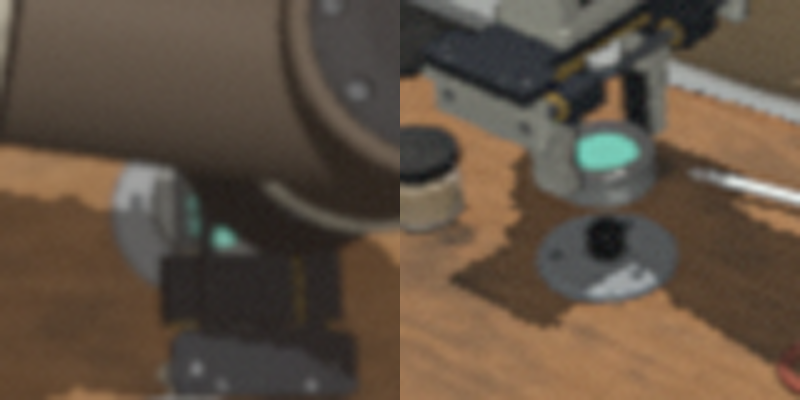

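```bash
python3 - <<'E'
from h import *
c=dict(np.load("c_scene1.npz")); S=8
u,v=proj(c,[.455,-.264,.04]); u0,v0=int(u)-45,int(v)-35
im=cv2.resize(c["image"][v0:v0+70,u0:u0+90,::-1],None,fx=S,fy=S,interpolation=cv2.INTER_CUBIC)
def ring(R,z,x,y,col):
    q=np.array([proj(c,[x+R*np.cos(t),y+R*np.sin(t),z]) for t in T]); cv2.polylines(im,[np.int32((q-[u0,v0]+.5)*S)],True,col,1)
for x,y,z in((.4554,-.264,.059),):
    ring(.030,z,x,y,(0,0,255));ring(.030,z+.022,x,y,(0,0,255))
ring(.042,.008,.4568,-.2634,(0,255,255)); ring(.042,.008,.4554,-.2636,(255,0,0)); ring(.011,.026,.4554,-.2636,(255,0,0)); ring(.011,.026,.4568,-.2634,(0,255,255))
cv2.imwrite("pics/ov.png",im)
E
```

```text
(no output)
```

View pics/ov.png

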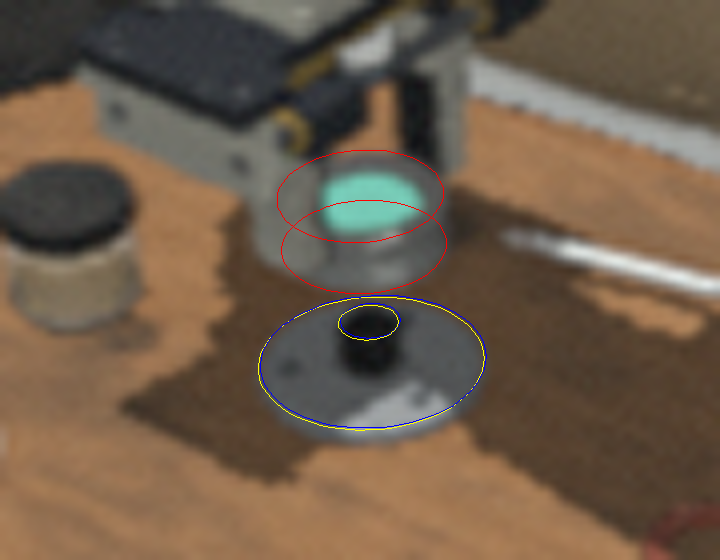

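Call:
{"method": "step_arm", "body": {"motion": [[0.05, 0, 0, 0.015, 0], [0.05, 0, 0, 0.03, 0], [0.05, 0, 0, 0.04, 0], [0.05, 0, 0, 0.046, 0], [0.05, 0, 0, 0.046, 0]]}}

```text
time_s: 7.5
tcp_pos: [0.4547, -0.2638, 0.044]
eef_rot: [179.9, 0.0, -89.9]
contact_force: [0.7, 0.2, -3.0]
gripper_width: 0.0587
```

```bash
python3 go.py .4554 -.2636 .0397 -90
```

```text
t 7.5 tcp [ 0.4547 -0.2638  0.044 ] rot [ 1.7994e+02  1.0000e-02 -8.9940e+01] w 0.0587 F [ 0.7  0.2 -3. ] q [ -8.7  19.5 -32.    0.  -38.6   8.8]
to 0.4554 -0.2636 0.0397 -90.0 : d [-0.0002 -0.0007  0.0043] roll 0.001 rows 0.1
```

Call:
{"method": "step_arm", "body": {"motion": [[0.05, 0, 0, 0.002, 0], [0.05, 0, 0, 0.004, 0], [0.05, 0, 0, 0.005, 0], [0.05, 0, 0, 0.005, 0]]}}

```text
time_s: 8.0
tcp_pos: [0.4552, -0.2639, 0.0398]
eef_rot: [-180.0, -0.0, -89.9]
contact_force: [-0.2, 0.3, -0.3]
gripper_width: 0.0587
```

Call:
{"method": "step_arm", "body": {"motion": [[0.08, 0, 0, 0, 0], [0.08, 0, 0, 0, 0], [0.08, 0, 0, 0, 0], [0.08, 0, 0, -0.01, 0], [0.08, 0, 0, -0.04, 0]]}}

```text
time_s: 8.62
tcp_pos: [0.454, -0.2636, 0.0793]
eef_rot: [179.8, 0.0, -89.9]
contact_force: [0.6, 0.5, 0.0]
gripper_width: 0.0796
```

```bash
python3 go.py .4554 -.2636 .0535 -90; python3 - <<'E'
from h import *
c=capture("scene"); np.savez(f"c_scene2.npz",**c); u,v=proj(c,[.455,-.264,.03]); crop(c,u,v,35,8,f"pics/on.png")
c2=capture("top"); u,v=proj(c2,[.455,-.264,.03]); crop(c2,u,v,35,8,f"pics/on2.png")
print("scene lens/cell",[ (np.round(t["location"],4),round(t["p"],2)) for l in("lens","lens_cell") for t in spotter.tip_of("scene",l)[:1]])
a=[cv2.imread(f"pics/{n}.png") for n in("on","on2")]; cv2.imwrite("pics/on_both.png",cv2.resize(np.hstack(a),(800,400)))
E
```

```text
t 8.62 tcp [ 0.454  -0.2636  0.0793] rot [ 1.7983e+02  3.0000e-02 -8.9950e+01] w 0.0796 F [0.6 0.5 0. ] q [ -8.7  16.6 -30.1  -0.  -43.5   8.8]
to 0.4554 -0.2636 0.0535 -90.0 : d [-0.     -0.0015  0.0258] roll 0.0009 rows 0.4
scene lens/cell [(array([ 0.4528, -0.2655,  0.024 ]), 0.61), (array([ 0.4586, -0.263 ,  0.0079]), 0.65)]
```

View pics/on_both.png

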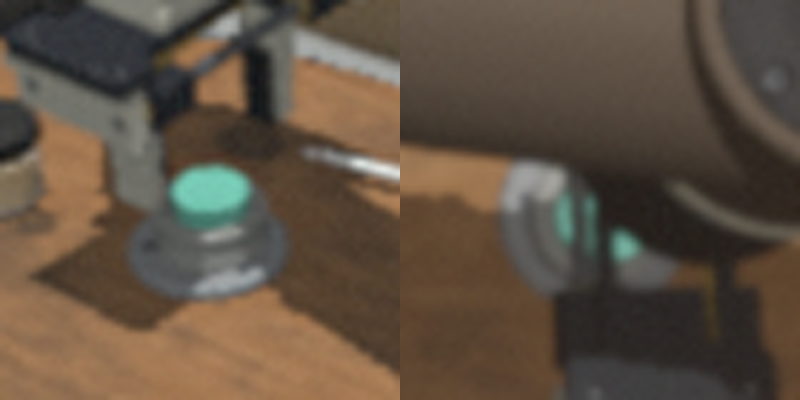

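The scene crop shows the glass standing proud of the cell rim, with the cell down on the foot. I'll measure the lens centre before gripping.

```bash
python3 - <<'E'
from h import *
c=dict(np.load("c_scene2.npz")); hsv=cv2.cvtColor(c["image"],cv2.COLOR_RGB2HSV)
m=(hsv[...,0]>60)&(hsv[...,0]<95)&(hsv[...,1]>60); w=np.zeros(m.shape,bool); u,v=map(int,proj(c,[.455,-.264,.035])); w[v-14:v+14,u-16:u+16]=1
x,A,B,f=locate(c,m&w,[(.02,.030),(.02,.040)],.455,-.264); print(x,A,B)
E
```

```text
[ 0.45392665 -0.26216366] 129 121.40122802357655
```

Call:
{"method": "step_arm", "body": {"motion": [[0.08, 0, -0.001, 0.012, 0], [0.08, 0, -0.001, 0.0255, 0], [0.08, 0, -0.001, 0.0255, 0], [0.08, 0, -0.001, 0.0255, 0]]}}

```text
time_s: 9.32
tcp_pos: [0.4557, -0.2638, 0.0535]
eef_rot: [179.9, 0.0, -89.9]
contact_force: [-0.1, -0.4, -0.2]
gripper_width: 0.0802
```

Call:
{"method": "step_arm", "body": {"motion": [[0.03, 0, 0, 0, 0], [0.03, 0, 0, 0, 0], [0.03, 0, 0, 0, 0], [0.03, 0, 0, 0, 0], [0.03, 0, 0, 0, 0]], "newtons": 15}}

```text
time_s: 9.95
tcp_pos: [0.4559, -0.2638, 0.0541]
eef_rot: [180.0, -0.0, -89.9]
contact_force: [0.5, -0.4, -0.1]
gripper_width: 0.0388
```

```bash
python3 go.py .4554 -.2636 .0535 -90
```

```text
t 9.95 tcp [ 0.4559 -0.2638  0.0541] rot [180.    -0.   -89.94] w 0.0388 F [ 0.5 -0.4 -0.1] q [ -8.7  18.7 -31.4   0.  -39.9   8.8]
to 0.4554 -0.2636 0.0535 -90.0 : d [-0.0002  0.0005  0.0006] roll 0.001 rows 0.0
```

Call:
{"method": "step_arm", "body": {"motion": [[0.03, 0, 0, -0.015, 0], [0.03, 0, 0, -0.04, 0], [0.03, -0.03, 0, -0.066, 0], [0.03, -0.085, -0.004, -0.066, 0], [0.03, -0.14, -0.007, -0.066, 0]]}}

```text
time_s: 10.58
tcp_pos: [0.4633, -0.1226, 0.1216]
eef_rot: [-179.9, 0.0, -90.0]
contact_force: [0.7, 0.3, -0.4]
gripper_width: 0.0389
```

```bash
python3 go.py .4758 .1387 .12 -90
```

```text
t 10.57 tcp [ 0.4633 -0.1226  0.1216] rot [-1.7986e+02  1.0000e-02 -9.0010e+01] w 0.0389 F [ 0.7  0.3 -0.4] q [  8.8   9.1 -33.2   0.  -47.5  -8.8]
to 0.4758 0.1387 0.12 -90.0 : d [-0.2613 -0.0125  0.0017] roll -0.0002 rows 4.2
```

Call:
{"method": "step_arm", "body": {"motion": [[0.03, -0.058, -0.003, 0, 0], [0.03, -0.116, -0.006, 0, 0], [0.03, -0.174, -0.009, 0, 0], [0.03, -0.232, -0.012, 0.01, 0], [0.03, -0.261, -0.013, 0.02, 0]]}}

```text
time_s: 11.2
tcp_pos: [0.4761, 0.1403, 0.1012]
eef_rot: [-179.9, 0.1, -89.8]
contact_force: [-0.8, -0.4, -0.9]
gripper_width: 0.0387
```

Call:
{"method": "step_arm", "body": {"motion": [[0.03, 0, 0, 0.02, 0], [0.03, 0, 0, 0.03, 0], [0.03, 0, 0, 0.03, 0]]}}

```text
time_s: 11.58
tcp_pos: [0.4753, 0.1367, 0.07]
eef_rot: [180.0, -0.0, -90.0]
contact_force: [0.2, 0.1, -0.7]
gripper_width: 0.0393
```

```bash
python3 go.py .4758 .1387 .034 -90;  python3 - <<'E'
from h import *
c=capture("scene"); np.savez(f"c_scene3.npz",**c); u,v=proj(c,[.476,.139,.04]); crop(c,u,v,35,8,f"pics/on.png")
c2=capture("top"); u,v=proj(c2,[.476,.139,.04]); crop(c2,u,v,35,8,f"pics/on2.png")
a=[cv2.imread(f"pics/{n}.png") for n in("on","on2")]; cv2.imwrite("pics/dish_both.png",cv2.resize(np.hstack(a),(800,400)))
E
```

```text
t 11.57 tcp [0.4753 0.1367 0.07  ] rot [ 1.7996e+02 -4.0000e-02 -8.9960e+01] w 0.0393 F [ 0.2  0.1 -0.7] q [ 38.9  14.8 -34.5   0.  -40.8 -38.8]
to 0.4758 0.1387 0.034 -90.0 : d [-0.002  -0.0005  0.036 ] roll 0.0006 rows 0.6
```

View pics/dish_both.png

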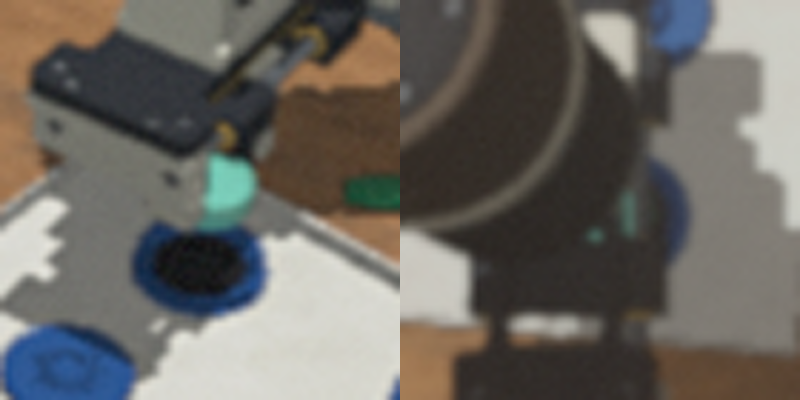

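Call:
{"method": "step_arm", "body": {"motion": [[0.03, -0.001, -0.001, 0.015, 0], [0.03, -0.001, -0.001, 0.028, 0], [0.03, -0.001, -0.001, 0.034, 0], [0.03, -0.001, -0.001, 0.0355, 0], [0.03, -0.001, -0.001, 0.0355, 0]]}}

```text
time_s: 12.3
tcp_pos: [0.4765, 0.1381, 0.0345]
eef_rot: [180.0, -0.0, -89.9]
contact_force: [0.7, -0.3, -0.3]
gripper_width: 0.0392
```

```bash
python3 go.py .4758 .1377 .034 -90; python3 - <<'E'
from h import *
c=capture("scene"); u,v=proj(c,[.476,.139,.02]); crop(c,u,v,30,10,f"pics/dish2.png")
E
```

```text
t 12.3 tcp [0.4765 0.1381 0.0345] rot [ 1.7999e+02 -1.0000e-02 -8.9940e+01] w 0.0392 F [ 0.7 -0.3 -0.3] q [ 38.9  18.2 -36.2   0.  -35.6 -38.9]
to 0.4758 0.1377 0.034 -90.0 : d [0.0004 0.0007 0.0005] roll 0.001 rows 0.0
```

View pics/dish2.png

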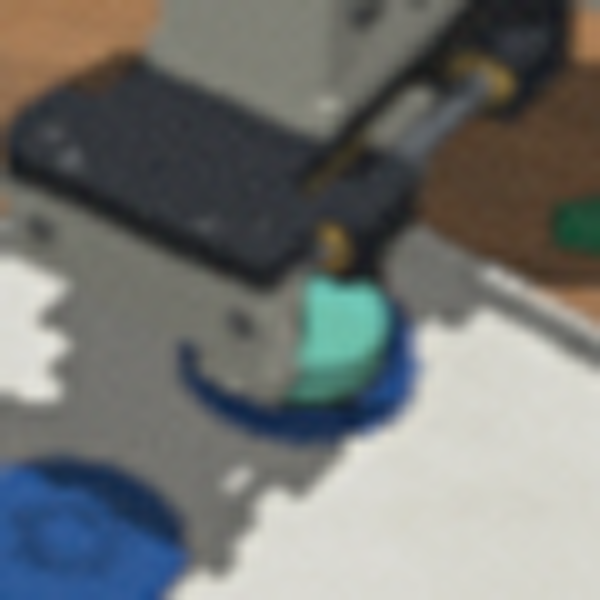

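Call:
{"method": "step_arm", "body": {"motion": [[0.03, 0, 0.0005, 0.001, 0], [0.06, 0, 0.0005, 0.001, 0], [0.06, 0, 0.0005, 0.001, 0], [0.06, 0, 0.0005, -0.03, 0], [0.06, 0, 0.0005, -0.08, 0]]}}

```text
time_s: 12.98
tcp_pos: [0.475, 0.1375, 0.1141]
eef_rot: [179.8, -0.1, -90.0]
contact_force: [0.9, 1.4, 0.6]
gripper_width: 0.06
```

```bash
python3 go.py .4554 -.2636 .12 -90; python3 - <<'E'
from h import *
c=capture("scene"); np.savez("c_scene4.npz",**c); u,v=proj(c,[.476,.139,.02]); crop(c,u,v,25,12,f"pics/dish3.png")
hsv=cv2.cvtColor(c["image"],cv2.COLOR_RGB2HSV)
m=(hsv[...,0]>60)&(hsv[...,0]<97)&(hsv[...,1]>50); w=np.zeros(m.shape,bool); u,v=map(int,(u,v)); w[v-16:v+16,u-18:u+18]=1
x,A,B,f=locate(c,m&w,[(.02,.011),(.02,.020)],.476,.139); print(x,A,B)
E
```

```text
t 12.97 tcp [0.475  0.1375 0.1141] rot [ 1.7981e+02 -1.4000e-01 -8.9950e+01] w 0.06 F [0.9 1.4 0.6] q [ 39.   11.3 -31.6  -0.  -47.3 -38.9]
to 0.4554 -0.2636 0.12 -90.0 : d [ 0.4011  0.02   -0.0049] roll 0.0008 rows 6.4
[0.47871182 0.13984857] 203 169.14541089744307
```

View pics/dish3.png

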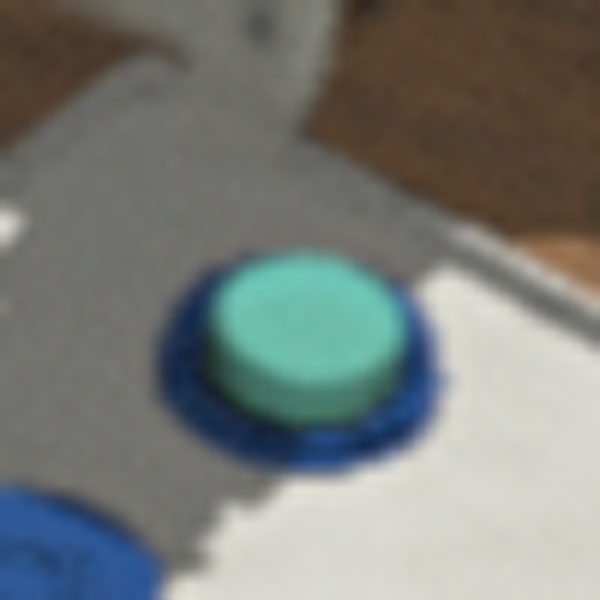

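The glass lies flat in the dish, about 2 mm off centre. Next is the empty cell.

Call:
{"method": "step_arm", "body": {"motion": [[0.0876, 0.058, 0.003, 0, 0], [0.0876, 0.116, 0.006, 0, 0], [0.0876, 0.175, 0.009, 0, 0], [0.0876, 0.234, 0.012, 0, 0], [0.0876, 0.29, 0.014, 0, 0]]}}

```text
time_s: 13.65
tcp_pos: [0.4621, -0.1536, 0.1148]
eef_rot: [-180.0, 0.0, -89.9]
contact_force: [0.7, 0.9, 0.1]
gripper_width: 0.0872
```

Call:
{"method": "step_arm", "body": {"motion": [[0.0876, 0.055, 0.003, 0, 0], [0.0876, 0.11, 0.006, 0.015, 0], [0.0876, 0.111, 0.006, 0.04, 0], [0.0876, 0.111, 0.006, 0.04, 0], [0.0876, 0.111, 0.006, 0.04, 0]]}}

```text
time_s: 14.28
tcp_pos: [0.4568, -0.2625, 0.0752]
eef_rot: [-180.0, -0.0, -89.9]
contact_force: [0.2, 0.0, 0.2]
gripper_width: 0.0879
```

```bash
python3 go.py .4554 -.2636 .0395 -90
```

```text
t 14.28 tcp [ 0.4568 -0.2625  0.0752] rot [-1.7999e+02 -1.0000e-02 -8.9890e+01] w 0.0879 F [0.2 0.  0.2] q [ -8.5  17.  -30.2   0.  -42.8   8.6]
to 0.4554 -0.2636 0.0395 -90.0 : d [0.0011 0.0014 0.0357] roll 0.0019 rows 0.6
```

Call:
{"method": "step_arm", "body": {"motion": [[0.0876, 0.001, 0.001, 0.018, 0], [0.0876, 0.001, 0.001, 0.036, 0], [0.0876, 0.001, 0.001, 0.036, 0], [0.05, 0.001, 0.001, 0.036, 0], [0.05, 0.001, 0.001, 0.036, 0]], "newtons": 25}}

```text
time_s: 14.9
tcp_pos: [0.4562, -0.2637, 0.0396]
eef_rot: [-179.9, -0.0, -89.9]
contact_force: [-0.4, 0.5, 0.5]
gripper_width: 0.0729
```

Call:
{"method": "step_arm", "body": {"motion": [[0.05, 0, 0, 0, 0], [0.05, 0, 0, 0, 0], [0.05, 0, 0, 0, 0]]}}

```text
time_s: 15.28
tcp_pos: [0.4556, -0.2639, 0.0391]
eef_rot: [-180.0, -0.0, -89.9]
contact_force: [-1.4, 1.0, 6.1]
gripper_width: 0.0592
```

```bash
python3 go.py .4916 .2877 .12 -90
```

```text
t 15.28 tcp [ 0.4556 -0.2639  0.0391] rot [-1.7998e+02 -1.0000e-02 -8.9940e+01] w 0.0592 F [-1.4  1.   6.1] q [ -8.7  20.  -32.2   0.  -37.8   8.8]
to 0.4916 0.2877 0.12 -90.0 : d [-0.5515 -0.0366 -0.081 ] roll 0.001 rows 8.9
```

Call:
{"method": "step_arm", "body": {"motion": [[0.05, 0, 0, -0.015, 0], [0.05, 0, 0, -0.045, 0], [0.05, -0.03, -0.002, -0.075, 0], [0.05, -0.085, -0.005, -0.08, 0], [0.05, -0.14, -0.009, -0.08, 0]]}}

```text
time_s: 15.9
tcp_pos: [0.4646, -0.1226, 0.12]
eef_rot: [-179.9, 0.0, -90.0]
contact_force: [2.1, -0.2, -3.0]
gripper_width: 0.0587
```

Call:
{"method": "step_arm", "body": {"motion": [[0.05, -0.055, -0.004, 0, 0], [0.05, -0.11, -0.007, 0, 0], [0.05, -0.165, -0.011, 0, 0], [0.05, -0.22, -0.014, 0, 0], [0.05, -0.275, -0.018, 0, 0]]}}

```text
time_s: 16.52
tcp_pos: [0.4818, 0.153, 0.1194]
eef_rot: [-180.0, 0.0, -89.9]
contact_force: [1.2, -0.0, -1.1]
gripper_width: 0.0589
```

```bash
python3 go.py .4916 .2877 .075 -90
```

```text
t 16.52 tcp [0.4818 0.153  0.1194] rot [-1.7997e+02  2.0000e-02 -8.9930e+01] w 0.0589 F [ 1.2 -0.  -1.1] q [ 39.9  11.7 -30.1  -0.  -48.1 -39.9]
to 0.4916 0.2877 0.075 -90.0 : d [-0.1346 -0.01    0.0445] roll 0.0012 rows 2.3
```

Call:
{"method": "step_arm", "body": {"motion": [[0.05, -0.05, -0.004, 0, 0], [0.05, -0.1, -0.008, 0, 0], [0.05, -0.135, -0.01, 0.02, 0], [0.05, -0.135, -0.01, 0.044, 0], [0.05, -0.135, -0.01, 0.044, 0]]}}

```text
time_s: 17.15
tcp_pos: [0.4906, 0.2853, 0.0732]
eef_rot: [179.8, -0.2, -89.9]
contact_force: [-1.0, -0.4, -2.1]
gripper_width: 0.059
```

Call:
{"method": "step_arm", "body": {"motion": [[0.05, 0, 0, 0, 0], [0.05, 0, 0, 0, 0]]}}

```text
time_s: 17.4
tcp_pos: [0.4925, 0.2862, 0.0759]
eef_rot: [-179.9, 0.1, -90.0]
contact_force: [0.3, -0.9, -3.1]
gripper_width: 0.0589
```

```bash
python3 go.py .4916 .2877 .0375 -90; python3 - <<'E'
from h import *
c=capture("scene"); u,v=proj(c,[.4916,.2877,.03]); crop(c,u,v,35,8,f"pics/on.png")
c2=capture("top"); u,v=proj(c2,[.4916,.2877,.03]); crop(c2,u,v,35,8,f"pics/on2.png")
a=[cv2.imread(f"pics/{n}.png") for n in("on","on2")]; cv2.imwrite("pics/cup_both.png",cv2.resize(np.hstack(a),(800,400)))
E
```

```text
t 17.4 tcp [0.4925 0.2862 0.0759] rot [-1.7992e+02  8.0000e-02 -8.9970e+01] w 0.0589 F [ 0.3 -0.9 -3.1] q [ 49.8  20.3 -24.8   0.  -44.8 -49.8]
to 0.4916 0.2877 0.0375 -90.0 : d [-0.0014  0.0009  0.0384] roll 0.0006 rows 0.6
```

View pics/cup_both.png

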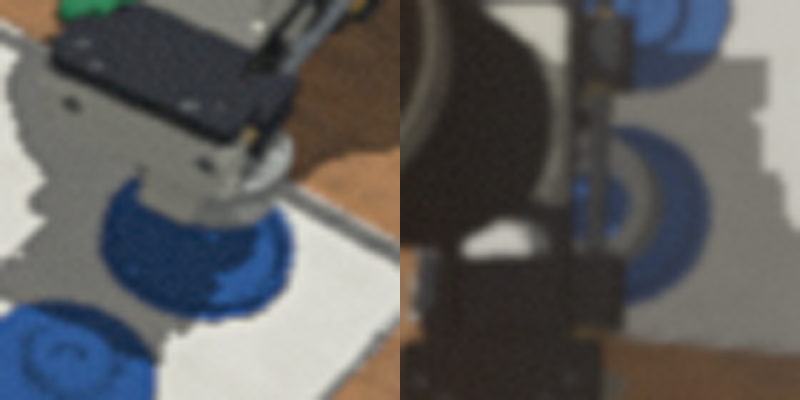

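Call:
{"method": "step_arm", "body": {"motion": [[0.05, -0.001, 0.001, 0.015, 0], [0.05, -0.001, 0.001, 0.028, 0], [0.05, -0.001, 0.001, 0.035, 0], [0.05, -0.001, 0.001, 0.037, 0], [0.05, -0.001, 0.001, 0.037, 0]]}}

```text
time_s: 18.12
tcp_pos: [0.4909, 0.2872, 0.0374]
eef_rot: [180.0, -0.0, -89.9]
contact_force: [0.5, 0.9, -1.9]
gripper_width: 0.0589
```

```bash
python3 go.py .4916 .2877 .0371 -90; python3 - <<'E'
from h import *
c=capture("scene"); u,v=proj(c,[.4916,.2877,.03]); crop(c,u,v,30,10,f"pics/cup2.png")
E
```

```text
t 18.12 tcp [0.4909 0.2872 0.0374] rot [ 1.7999e+02 -2.0000e-02 -8.9940e+01] w 0.0589 F [ 0.5  0.9 -1.9] q [ 50.   23.2 -26.7   0.  -40.  -50. ]
to 0.4916 0.2877 0.0371 -90.0 : d [-0.0005 -0.0007  0.0003] roll 0.0011 rows 0.0
```

View pics/cup2.png

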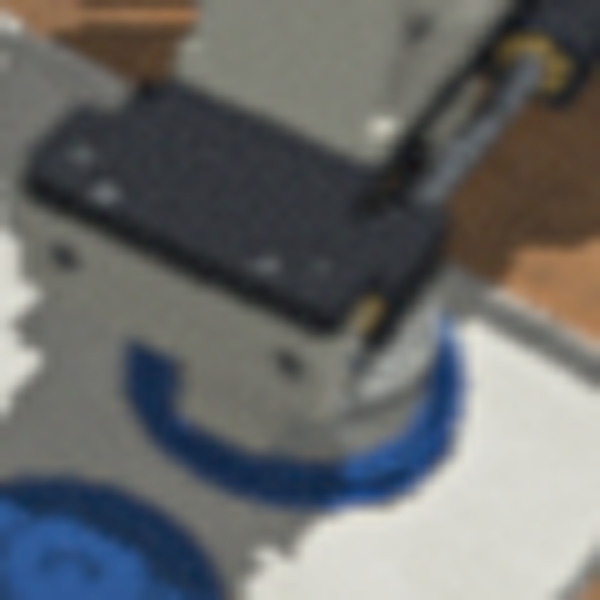

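Call:
{"method": "step_arm", "body": {"motion": [[0.05, 0, 0, 0.001, 0], [0.05, 0, 0, 0.001, 0], [0.08, 0, 0, 0.001, 0], [0.08, 0, 0, 0.001, 0], [0.08, 0, 0, 0.001, 0]]}}

```text
time_s: 18.8
tcp_pos: [0.491, 0.2873, 0.0365]
eef_rot: [-180.0, 0.0, -89.9]
contact_force: [-0.6, 0.0, 0.2]
gripper_width: 0.0789
```

Call:
{"method": "step_arm", "body": {"motion": [[0.08, 0, 0, -0.03, 0], [0.08, 0, 0, -0.08, 0], [0.08, 0.04, 0, -0.09, 0], [0.08, 0.09, -0.01, -0.09, 0], [0.08, 0.145, -0.02, -0.09, 0]]}}

```text
time_s: 19.42
tcp_pos: [0.5113, 0.1413, 0.127]
eef_rot: [-179.9, 0.0, -89.9]
contact_force: [1.1, -0.6, -0.1]
gripper_width: 0.0802
```

```bash
python3 go.py .6093 -.1188 .1 -90; python3 - <<'E'
from h import *
for n in("scene","top"):
    c=capture(n); u,v=proj(c,[.4916,.2877,.02]); crop(c,u,v,30,10,f"pics/on_{n}.png")
a=[cv2.imread(f"pics/on_{n}.png") for n in("scene","top")]; cv2.imwrite("pics/cup3.png",cv2.resize(np.hstack(a),(800,400)))
E
```

```text
t 19.43 tcp [0.5113 0.1413 0.127 ] rot [-1.7994e+02  4.0000e-02 -8.9860e+01] w 0.0802 F [ 1.1 -0.6 -0.1] q [ 36.7  13.4 -26.7   0.  -49.9 -36.5]
to 0.6093 -0.1188 0.1 -90.0 : d [ 0.2604 -0.0974  0.0269] roll 0.0024 rows 4.5
```

View pics/cup3.png

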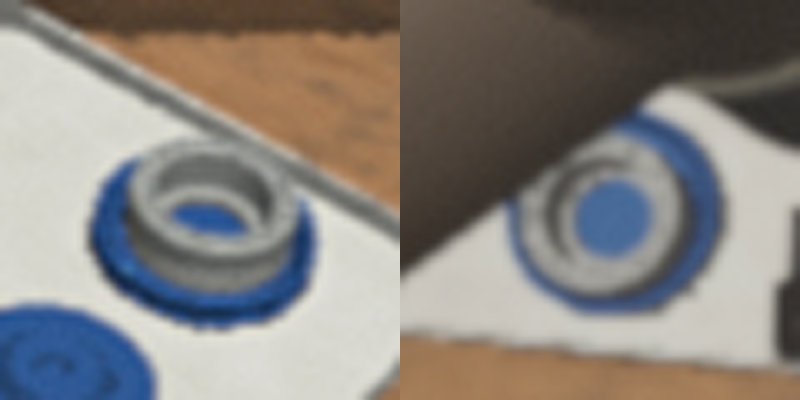

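The cell sits upright inside the cup; I'll measure its offset at the end. Next is the white seal.

Call:
{"method": "step_arm", "body": {"motion": [[0.0876, 0.055, -0.02, 0, 0], [0.0876, 0.11, -0.04, 0, 0], [0.0876, 0.165, -0.06, 0.01, 0], [0.0876, 0.22, -0.08, 0.02, 0], [0.0876, 0.26, -0.097, 0.04, 0]]}}

```text
time_s: 20.15
tcp_pos: [0.6096, -0.1197, 0.0868]
eef_rot: [-179.9, -0.0, -90.0]
contact_force: [0.6, 1.0, 0.9]
gripper_width: 0.0876
```

Call:
{"method": "step_arm", "body": {"motion": [[0.0876, 0, 0, 0.01, 0], [0.0876, 0, 0, 0.02, 0], [0.0876, 0, 0, 0.02, 0]]}}

```text
time_s: 20.52
tcp_pos: [0.6077, -0.1166, 0.0659]
eef_rot: [179.9, -0.0, -89.9]
contact_force: [0.4, 1.3, -0.2]
gripper_width: 0.0876
```

```bash
python3 go.py .6093 -.1188 .0215 -90; python3 - <<'E'
from h import *
for n in("scene","top"):
    c=capture(n); u,v=proj(c,[.609,-.119,.03]); crop(c,u,v,40,10,f"pics/on_{n}.png")
a=[cv2.imread(f"pics/on_{n}.png") for n in("scene","top")]; cv2.imwrite("pics/w1.png",cv2.resize(np.hstack(a),(800,400)))
E
```

```text
t 20.52 tcp [ 0.6077 -0.1166  0.0659] rot [179.92  -0.   -89.87] w 0.0876 F [ 0.4  1.3 -0.2] q [  7.2  24.9 -18.7  -0.  -46.5  -7.1]
to 0.6093 -0.1188 0.0215 -90.0 : d [ 0.0022 -0.0017  0.0444] roll 0.0022 rows 0.7
```

View pics/w1.png

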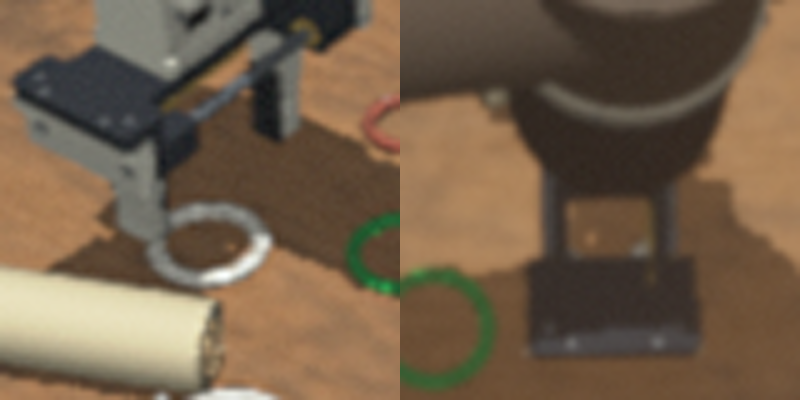

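Call:
{"method": "step_arm", "body": {"motion": [[0.0876, 0.001, -0.001, 0.02, 0], [0.0876, 0.001, -0.001, 0.038, 0], [0.0876, 0.001, -0.001, 0.044, 0], [0.0876, 0.001, -0.001, 0.044, 0], [0.0876, 0.001, -0.001, 0.044, 0]]}}

```text
time_s: 21.25
tcp_pos: [0.6097, -0.1186, 0.0231]
eef_rot: [-180.0, -0.0, -89.9]
contact_force: [0.5, -1.2, 0.5]
gripper_width: 0.0874
```

```bash
python3 go.py .6093 -.1188 .0215 -90
```

```text
t 21.25 tcp [ 0.6097 -0.1186  0.0231] rot [-179.96   -0.    -89.93] w 0.0874 F [ 0.5 -1.2  0.5] q [  7.   28.1 -20.4   0.  -41.4  -6.9]
to 0.6093 -0.1188 0.0215 -90.0 : d [0.0002 0.0004 0.0016] roll 0.0013 rows 0.0
```

Call:
{"method": "step_arm", "body": {"motion": [[0.055, 0, 0, 0.001, 0], [0.055, 0, 0, 0.001, 0], [0.055, 0, 0, 0.001, 0], [0.055, 0, 0, 0.001, 0], [0.055, 0, 0, 0.001, 0]], "newtons": 10}}

```text
time_s: 21.88
tcp_pos: [0.6095, -0.1187, 0.0218]
eef_rot: [-180.0, -0.0, -89.9]
contact_force: [-0.6, 0.4, 1.6]
gripper_width: 0.064
```

```bash
python3 go.py .5855 .2779 .1 -90
```

```text
t 21.88 tcp [ 0.6095 -0.1187  0.0218] rot [-179.98   -0.    -89.94] w 0.064 F [-0.6  0.4  1.6] q [  7.   28.2 -20.5   0.  -41.3  -6.9]
to 0.5855 0.2779 0.1 -90.0 : d [-0.3966  0.0235 -0.0783] roll 0.0011 rows 6.5
```

Call:
{"method": "step_arm", "body": {"motion": [[0.055, 0, 0, 0, 0], [0.055, 0, 0, -0.02, 0], [0.055, 0, 0, -0.05, 0], [0.055, 0, 0, -0.08, 0], [0.055, 0, 0, -0.08, 0]]}}

```text
time_s: 22.5
tcp_pos: [0.6109, -0.1186, 0.1041]
eef_rot: [-179.7, 0.0, -89.9]
contact_force: [-0.5, 0.2, -0.8]
gripper_width: 0.0642
```

```bash
python3 go.py .5855 .2779 .1 -90; python3 - <<'E'
from h import *
for n in("scene","top"):
    c=capture(n); u,v=proj(c,[.609,-.119,.06]); crop(c,u,v,40,10,f"pics/on_{n}.png")
a=[cv2.imread(f"pics/on_{n}.png") for n in("scene","top")]; cv2.imwrite("pics/w2.png",cv2.resize(np.hstack(a),(800,400)))
E
```

```text
t 22.5 tcp [ 0.6109 -0.1186  0.1041] rot [-1.7974e+02  1.0000e-02 -8.9920e+01] w 0.0642 F [-0.5  0.2 -0.8] q [  7.   22.5 -16.5   0.  -50.7  -6.9]
to 0.5855 0.2779 0.1 -90.0 : d [-0.3965  0.0249  0.004 ] roll 0.0013 rows 6.4
```

View pics/w2.png

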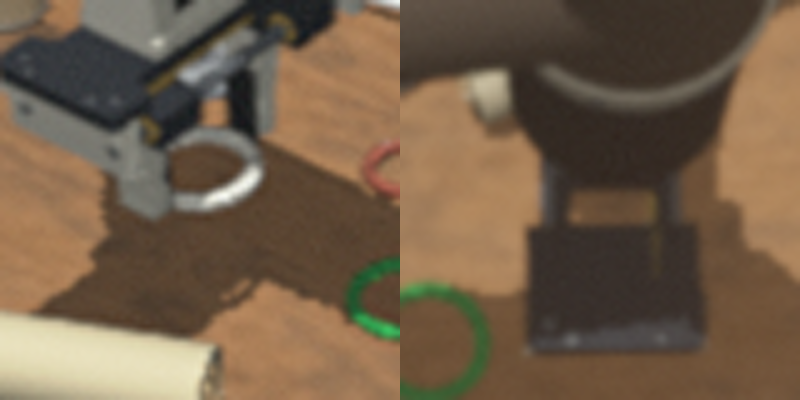

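The white ring is held level between the jaws. Next I'll carry it to the large spigot.

Call:
{"method": "step_arm", "body": {"motion": [[0.055, -0.055, 0.003, 0, 0], [0.055, -0.11, 0.007, 0, 0], [0.055, -0.165, 0.01, 0, 0], [0.055, -0.22, 0.014, 0, 0], [0.055, -0.275, 0.017, 0, 0]]}}

```text
time_s: 23.22
tcp_pos: [0.5909, 0.1577, 0.1002]
eef_rot: [179.9, -0.1, -90.0]
contact_force: [1.6, -0.3, -0.1]
gripper_width: 0.0641
```

Call:
{"method": "step_arm", "body": {"motion": [[0.055, -0.05, 0.003, 0, 0], [0.055, -0.1, 0.006, 0, 0], [0.055, -0.1215, 0.0075, 0.02, 0], [0.055, -0.1215, 0.0075, 0.05, 0], [0.055, -0.1215, 0.0075, 0.05, 0]]}}

```text
time_s: 23.85
tcp_pos: [0.582, 0.2759, 0.0475]
eef_rot: [179.7, -0.3, -90.0]
contact_force: [0.2, -0.8, -0.6]
gripper_width: 0.0639
```

Call:
{"method": "step_arm", "body": {"motion": [[0.055, 0, 0, 0, 0], [0.055, 0, 0, 0, 0]]}}

```text
time_s: 24.1
tcp_pos: [0.5851, 0.2776, 0.0526]
eef_rot: [-179.9, 0.0, -90.0]
contact_force: [0.5, -0.4, -0.7]
gripper_width: 0.0641
```

```bash
python3 go.py .5855 .2779 .03 -90; python3 - <<'E'
from h import *
for n in("scene","top"):
    c=capture(n); u,v=proj(c,[.5855,.278,.03]); crop(c,u,v,40,10,f"pics/on_{n}.png")
a=[cv2.imread(f"pics/on_{n}.png") for n in("scene","top")]; cv2.imwrite("pics/w3.png",cv2.resize(np.hstack(a),(800,400)))
E
```

```text
t 24.1 tcp [0.5851 0.2776 0.0526] rot [-1.7993e+02  5.0000e-02 -8.9980e+01] w 0.0641 F [ 0.5 -0.4 -0.7] q [ 42.6  27.9 -15.6   0.  -46.5 -42.6]
to 0.5855 0.2779 0.03 -90.0 : d [-0.0002 -0.0004  0.0226] roll 0.0004 rows 0.4
```

View pics/w3.png

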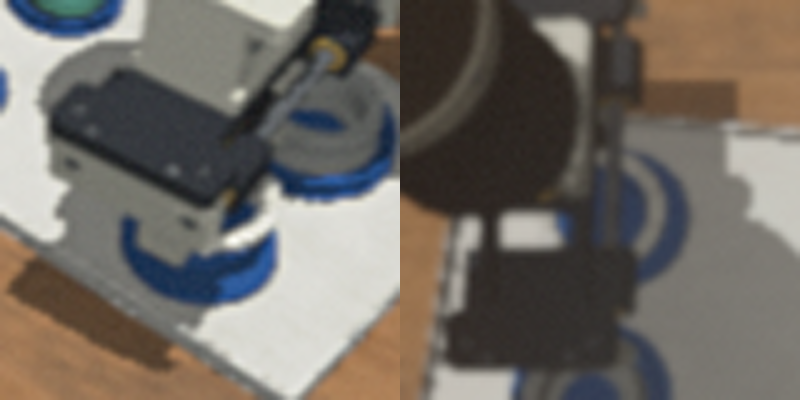

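With the jaws along x, the fingers (about 53 mm from centre to their backs) would come down against the cup's edge and the tray rim. I'll lift and turn the jaws along the tray's long side.

Call:
{"method": "step_arm", "body": {"motion": [[0.055, 0, 0, -0.025, -0.15], [0.055, 0, 0, -0.04, -0.32], [0.055, 0, 0, -0.04, -0.49], [0.055, 0, 0, -0.04, -0.66], [0.055, 0, 0, -0.04, -0.83]]}}

```text
time_s: 24.82
tcp_pos: [0.5847, 0.2778, 0.0925]
eef_rot: [-179.9, -0.0, -42.1]
contact_force: [-0.5, 0.1, 0.5]
gripper_width: 0.0643
```

```bash
python3 go.py .5855 .2779 .09 -6.3
```

```text
t 24.82 tcp [0.5847 0.2778 0.0925] rot [-1.7992e+02 -1.0000e-02 -4.2090e+01] w 0.0643 F [-0.5  0.1  0.5] q [ 42.6  25.3 -13.6  -0.  -51.    5.3]
to 0.5855 0.2779 0.09 -6.3 : d [ 0.0005 -0.0006  0.0025] roll -0.6246 rows 0.0
```

Call:
{"method": "step_arm", "body": {"motion": [[0.055, 0, 0, 0, -0.16], [0.055, 0, 0, 0, -0.32], [0.055, 0, 0, 0.01, -0.48], [0.055, 0, 0, 0.03, -0.625], [0.055, 0, 0, 0.03, -0.625]]}}

```text
time_s: 25.45
tcp_pos: [0.5837, 0.2771, 0.0608]
eef_rot: [179.9, 0.1, -6.7]
contact_force: [0.5, -0.1, -0.4]
gripper_width: 0.0643
```

Call:
{"method": "step_arm", "body": {"motion": [[0.055, 0, 0, 0, 0], [0.055, 0, 0, 0, 0]]}}

```text
time_s: 25.7
tcp_pos: [0.5849, 0.2781, 0.0626]
eef_rot: [-179.9, -0.1, -6.7]
contact_force: [0.1, 0.2, 0.3]
gripper_width: 0.064
```

```bash
python3 go.py .5855 .2779 .03 -6.3; python3 - <<'E'
from h import *
for n in("scene","top"):
    c=capture(n); u,v=proj(c,[.5855,.278,.03]); crop(c,u,v,40,10,f"pics/on_{n}.png")
a=[cv2.imread(f"pics/on_{n}.png") for n in("scene","top")]; cv2.imwrite("pics/w4.png",cv2.resize(np.hstack(a),(800,400)))
E
```

```text
t 25.7 tcp [0.5849 0.2781 0.0626] rot [-1.7994e+02 -6.0000e-02 -6.6800e+00] w 0.064 F [0.1 0.2 0.3] q [ 42.7  27.2 -15.1   0.  -47.6  40.7]
to 0.5855 0.2779 0.03 -6.3 : d [0.0006 0.0002 0.0326] roll -0.0066 rows 0.5
```

View pics/w4.png

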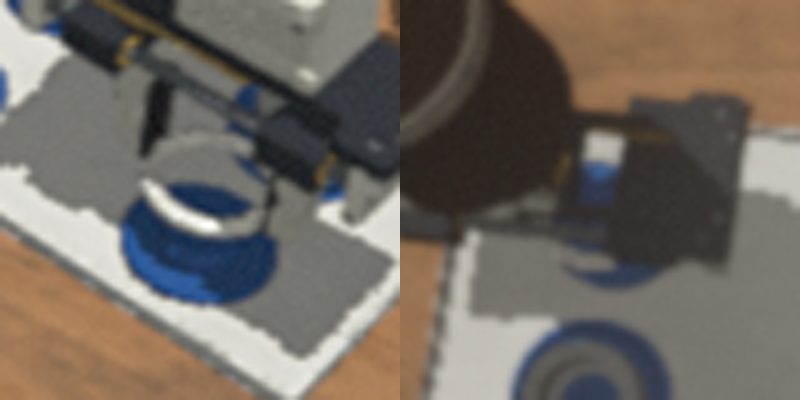

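Call:
{"method": "step_arm", "body": {"motion": [[0.055, 0, 0, 0.012, 0], [0.055, 0, 0, 0.022, 0], [0.055, 0, 0, 0.029, 0], [0.055, 0, 0, 0.031, 0], [0.055, 0, 0, 0.031, 0]]}}

```text
time_s: 26.42
tcp_pos: [0.5844, 0.2778, 0.0304]
eef_rot: [180.0, 0.0, -6.6]
contact_force: [0.2, 0.1, -0.3]
gripper_width: 0.0643
```

```bash
python3 go.py .5855 .2779 .03 -6.3; python3 - <<'E'
from h import *
for n in("scene","top"):
    c=capture(n); u,v=proj(c,[.5855,.278,.02]); crop(c,u,v,30,10,f"pics/on_{n}.png")
a=[cv2.imread(f"pics/on_{n}.png") for n in("scene","top")]; cv2.imwrite("pics/w5.png",cv2.resize(np.hstack(a),(800,400)))
E
```

```text
t 26.43 tcp [0.5844 0.2778 0.0304] rot [179.99   0.    -6.57] w 0.0643 F [ 0.2  0.1 -0.3] q [ 42.7  29.4 -16.5   0.  -44.1  40.8]
to 0.5855 0.2779 0.03 -6.3 : d [ 0.001  -0.0002  0.0004] roll -0.0048 rows 0.0
```

View pics/w5.png

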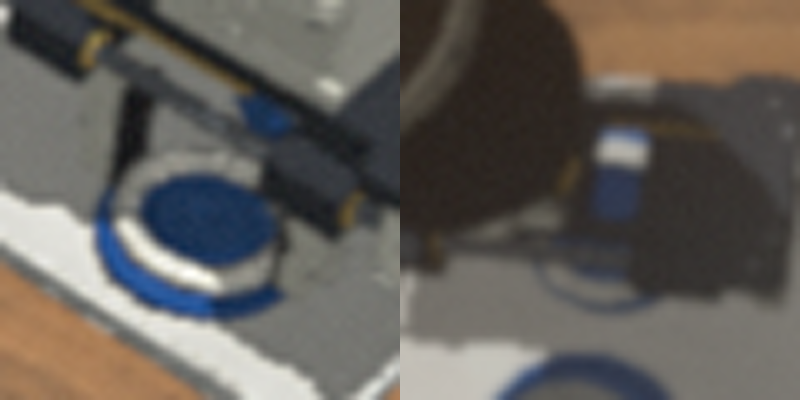

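Seal is around the spigot. I'll open gently, then lift.

Call:
{"method": "step_arm", "body": {"motion": [[0.055, 0.0005, 0, 0.0005, 0], [0.075, 0.0005, 0, 0.0005, 0], [0.075, 0.0005, 0, 0.0005, 0], [0.075, 0.0005, 0, -0.03, 0], [0.075, 0.0005, 0, -0.08, 0]]}}

```text
time_s: 27.15
tcp_pos: [0.5839, 0.277, 0.1096]
eef_rot: [179.8, 0.2, -6.6]
contact_force: [0.4, 1.1, 0.3]
gripper_width: 0.0749
```

```bash
python3 go.py .4648 -.0964 .1 -6.3;python3 - <<'E'
from h import *
for n in("scene","top"):
    c=capture(n); u,v=proj(c,[.5855,.278,.02]); crop(c,u,v,30,10,f"pics/on_{n}.png")
a=[cv2.imread(f"pics/on_{n}.png") for n in("scene","top")]; cv2.imwrite("pics/w6.png",cv2.resize(np.hstack(a),(800,400)))
E
```

```text
t 27.15 tcp [0.5839 0.277  0.1096] rot [ 1.7983e+02  1.7000e-01 -6.5900e+00] w 0.0749 F [0.4 1.1 0.3] q [ 42.6  24.3 -12.6  -0.  -53.4  40.8]
to 0.4648 -0.0964 0.1 -6.3 : d [-0.0754  0.3845  0.011 ] roll -0.005 rows 6.3
```

View pics/w6.png

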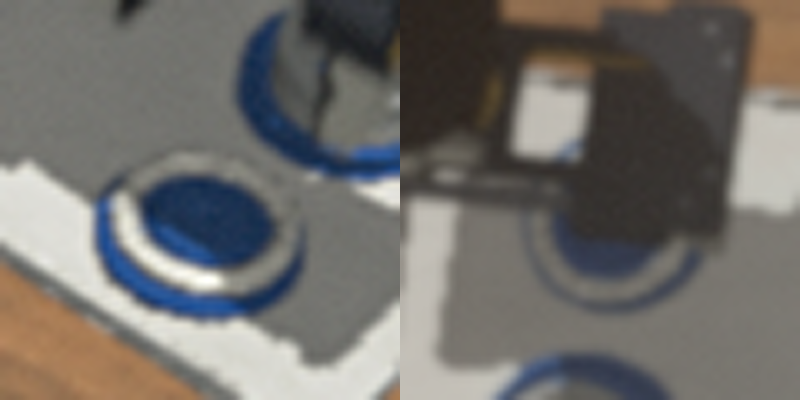

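White seal seated flat on the base. Now the red seal.

Call:
{"method": "step_arm", "body": {"motion": [[0.08, -0.011, 0.056, 0, 0], [0.08, -0.022, 0.112, 0, 0], [0.08, -0.033, 0.168, 0, 0], [0.08, -0.044, 0.224, 0, 0], [0.08, -0.055, 0.28, 0, 0]]}}

```text
time_s: 27.88
tcp_pos: [0.4976, 0.0044, 0.1109]
eef_rot: [-180.0, -0.1, -6.6]
contact_force: [0.8, 0.5, 0.8]
gripper_width: 0.0802
```

Call:
{"method": "step_arm", "body": {"motion": [[0.08, -0.011, 0.056, 0, 0], [0.08, -0.02, 0.105, 0.02, 0], [0.08, -0.02, 0.105, 0.05, 0], [0.08, -0.02, 0.105, 0.05, 0], [0.08, -0.02, 0.105, 0.05, 0]]}}

```text
time_s: 28.5
tcp_pos: [0.4671, -0.0958, 0.0614]
eef_rot: [180.0, -0.0, -6.5]
contact_force: [0.4, -0.2, 0.7]
gripper_width: 0.0798
```

```bash
python3 go.py .4648 -.0964 .0215 -6.3;python3 - <<'E'
from h import *
for n in("scene","top"):
    c=capture(n); u,v=proj(c,[.465,-.096,.03]); crop(c,u,v,40,10,f"pics/on_{n}.png")
a=[cv2.imread(f"pics/on_{n}.png") for n in("scene","top")]; cv2.imwrite("pics/r1.png",cv2.resize(np.hstack(a),(800,400)))
E
```

```text
t 28.5 tcp [ 0.4671 -0.0958  0.0614] rot [ 1.80e+02 -5.00e-02 -6.53e+00] w 0.0798 F [ 0.4 -0.2  0.7] q [ 12.1  14.1 -37.2   0.  -38.6  71.3]
to 0.4648 -0.0964 0.0215 -6.3 : d [-0.0022  0.0009  0.0399] roll -0.004 rows 0.6
```

View pics/r1.png

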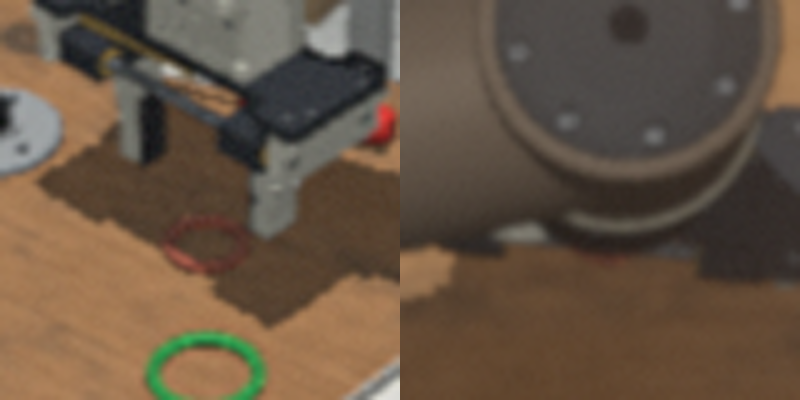

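Call:
{"method": "step_arm", "body": {"motion": [[0.08, -0.002, 0.001, 0.02, 0], [0.08, -0.002, 0.001, 0.034, 0], [0.08, -0.002, 0.001, 0.0395, 0], [0.08, -0.002, 0.001, 0.0395, 0], [0.04, -0.002, 0.001, 0.0395, 0]], "newtons": 10}}

```text
time_s: 29.22
tcp_pos: [0.4646, -0.0968, 0.0214]
eef_rot: [-180.0, -0.0, -6.6]
contact_force: [-0.3, -0.2, 0.7]
gripper_width: 0.0746
```

Call:
{"method": "step_arm", "body": {"motion": [[0.04, 0, 0, 0, 0], [0.04, 0, 0, 0, 0], [0.04, 0, 0, 0, 0], [0.04, 0, 0, 0, 0]]}}

```text
time_s: 29.72
tcp_pos: [0.4643, -0.0969, 0.0213]
eef_rot: [-180.0, -0.0, -6.6]
contact_force: [0.5, -0.2, 1.7]
gripper_width: 0.0492
```

```bash
python3 go.py .569 .1285 .1 -6.3
```

```text
t 29.73 tcp [ 0.4643 -0.0969  0.0213] rot [-1.80e+02 -2.00e-02 -6.57e+00] w 0.0492 F [ 0.5 -0.2  1.7] q [ 12.1  17.9 -39.6   0.  -32.5  71.4]
to 0.569 0.1285 0.1 -6.3 : d [ 0.0782 -0.2359 -0.0787] roll -0.0048 rows 4.2
```

Call:
{"method": "step_arm", "body": {"motion": [[0.04, 0, 0, 0, 0], [0.04, 0, 0, -0.02, 0], [0.04, 0, 0, -0.05, 0], [0.04, 0, 0, -0.079, 0], [0.04, 0.016, -0.047, -0.079, 0]]}}

```text
time_s: 30.35
tcp_pos: [0.4859, -0.0529, 0.1022]
eef_rot: [-179.9, -0.2, -6.8]
contact_force: [0.8, -0.1, -0.5]
gripper_width: 0.0496
```

Call:
{"method": "step_arm", "body": {"motion": [[0.04, 0.016, -0.047, 0, 0], [0.04, 0.032, -0.094, 0, 0], [0.04, 0.048, -0.141, 0, 0], [0.04, 0.062, -0.188, 0.02, 0], [0.04, 0.062, -0.189, 0.04, 0]]}}

```text
time_s: 30.98
tcp_pos: [0.5702, 0.1317, 0.0593]
eef_rot: [-180.0, -0.1, -6.4]
contact_force: [-1.1, -0.3, -0.2]
gripper_width: 0.0494
```

Call:
{"method": "step_arm", "body": {"motion": [[0.04, 0, 0, 0, 0], [0.04, 0, 0, 0, 0]]}}

```text
time_s: 31.22
tcp_pos: [0.5687, 0.1282, 0.0605]
eef_rot: [180.0, -0.0, -6.6]
contact_force: [-0.6, -0.4, -0.1]
gripper_width: 0.0495
```

```bash
python3 go.py .569 .1285 .03 -6.3;python3 - <<'E'
from h import *
for n in("scene","top"):
    c=capture(n); u,v=proj(c,[.569,.1285,.03]); crop(c,u,v,40,10,f"pics/on_{n}.png")
a=[cv2.imread(f"pics/on_{n}.png") for n in("scene","top")]; cv2.imwrite("pics/r2.png",cv2.resize(np.hstack(a),(800,400)))
E
```

```text
t 31.23 tcp [0.5687 0.1282 0.0605] rot [179.99  -0.    -6.59] w 0.0495 F [-0.6 -0.4 -0.1] q [ 31.9  22.5 -23.8   0.  -43.7  51.5]
to 0.569 0.1285 0.03 -6.3 : d [ 0.0003 -0.0003  0.0305] roll -0.005 rows 0.5
```

View pics/r2.png

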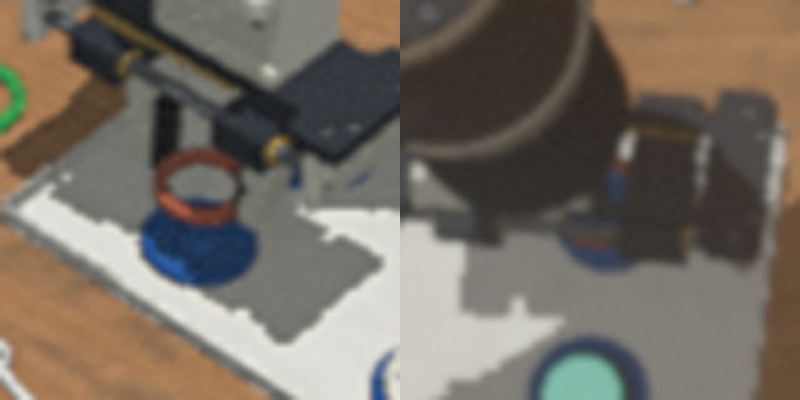

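Call:
{"method": "step_arm", "body": {"motion": [[0.04, 0, 0, 0.012, 0], [0.04, 0, 0, 0.022, 0], [0.04, 0, 0, 0.029, 0], [0.04, 0, 0, 0.0305, 0], [0.04, 0, 0, 0.0305, 0]]}}

```text
time_s: 31.95
tcp_pos: [0.5686, 0.1285, 0.0294]
eef_rot: [180.0, 0.0, -6.6]
contact_force: [0.5, -0.2, -0.6]
gripper_width: 0.0493
```

```bash
python3 go.py .569 .1285 .0293 -6.3;python3 - <<'E'
from h import *
c=capture("scene"); u,v=proj(c,[.569,.1285,.03]); crop(c,u,v,25,12,f"pics/r3.png")
E
```

```text
t 31.95 tcp [0.5686 0.1285 0.0294] rot [ 1.7998e+02  2.0000e-02 -6.5700e+00] w 0.0493 F [ 0.5 -0.2 -0.6] q [ 31.9  24.9 -25.2   0.  -39.9  51.5]
to 0.569 0.1285 0.0293 -6.3 : d [ 0.0004 -0.      0.0001] roll -0.0048 rows 0.0
```

View pics/r3.png

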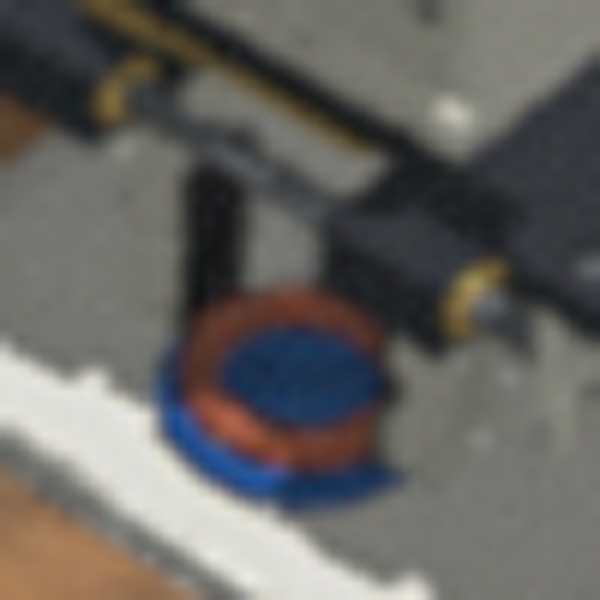

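Red seal is down around the spigot. I'll release, lift and retreat clear of the views.

Call:
{"method": "step_arm", "body": {"motion": [[0.06, 0, 0, 0, 0], [0.06, 0, 0, 0, 0], [0.06, 0, 0, -0.03, 0], [0.06, 0, 0, -0.08, 0], [0.06, 0, 0.04, -0.13, 0]]}}

```text
time_s: 32.62
tcp_pos: [0.5647, 0.0909, 0.1597]
eef_rot: [180.0, -0.0, -6.4]
contact_force: [0.8, 0.5, 0.4]
gripper_width: 0.0601
```

Call:
{"method": "step_arm", "body": {"motion": [[0.06, -0.03, 0.05, -0.02, 0], [0.06, -0.05, 0.1, -0.03, 0], [0.06, -0.06, 0.16, -0.03, 0], [0.06, -0.06, 0.22, -0.03, 0], [0.06, -0.06, 0.27, -0.03, 0]]}}

```text
time_s: 33.25
tcp_pos: [0.4731, -0.1733, 0.1889]
eef_rot: [-180.0, -0.1, -6.6]
contact_force: [1.3, 0.0, -0.2]
gripper_width: 0.0597
```

```bash
python3 go.py; python3 - <<'E'
from h import *
cs={n:capture(n) for n in("scene","top")}
for n,c in cs.items():
    np.savez(f"c_{n}9.npz",**c)
    for l in("lens","lens_cell","white_seal","red_seal","lens_dish","wide_cup","large_spigot","small_spigot","jar"):
        print(n,l,[(np.round(t["location"],4).tolist(),round(t["p"],2)) for t in spotter.tip_of(n,l)[:2]])
im=[cv2.resize(c["image"][200:300,270:450,::-1] if n=="scene" else c["image"][160:280,105:265,::-1],None,fx=4,fy=4,interpolation=cv2.INTER_CUBIC) for n,c in cs.items()]
for i,k in zip(im,("scene","top")): cv2.imwrite(f"pics/end_{k}.png",i)
E
```

```text
t 33.25 tcp [ 0.4731 -0.1733  0.1889] rot [-1.7999e+02 -7.0000e-02 -6.5800e+00] w 0.0597 F [ 1.3  0.  -0.2] q [  2.3   7.  -25.3   0.  -57.6  81.2]
scene lens [([0.4898, -0.388, -0.001], 0.72), ([0.4774, 0.139, 0.0054], 0.64)]
scene lens_cell [([0.4961, 0.2883, 0.0088], 0.79)]
scene white_seal [([0.5519, -0.0332, -0.0023], 0.57), ([0.6089, -0.3634, -0.0], 0.5)]
scene red_seal [([0.5673, 0.1303, 0.0093], 0.55)]
scene lens_dish [([0.586, 0.2762, 0.004], 0.72), ([0.4723, 0.1409, -0.0007], 0.43)]
scene wide_cup [([0.4935, 0.2875, -0.0005], 0.68)]
scene large_spigot [([0.585, 0.2764, -0.0033], 0.64)]
scene small_spigot [([0.5734, 0.128, 0.0029], 0.74)]
scene jar [([0.4828, -0.3897, -0.0045], 0.79)]
top lens []
top lens_cell [([0.4961, 0.2878, 0.0063], 0.9)]
top white_seal [([0.5855, 0.2744, 0.0062], 0.72), ([0.4555, -0.2674, -0.0013], 0.59)]
top red_seal []
top lens_dish []
top wide_cup [([0.4966, 0.2882, 0.0015], 0.82)]
top large_spigot [([0.5857, 0.2764, 0.0027], 0.68)]
top small_spigot []
top jar [([0.4916, -0.3915, -0.0046], 0.87)]
```

View pics/end_scene.png

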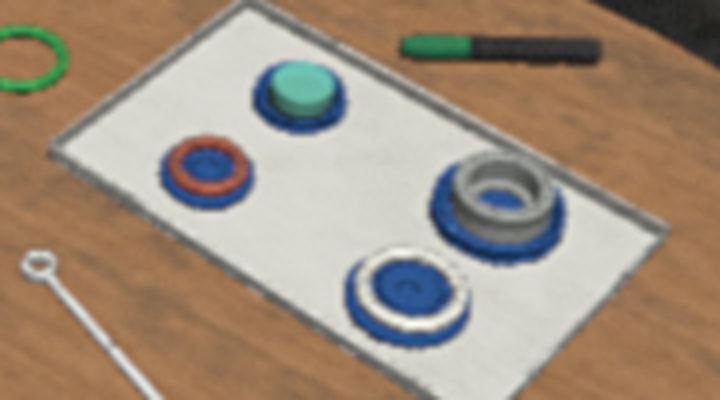

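View pics/end_top.png

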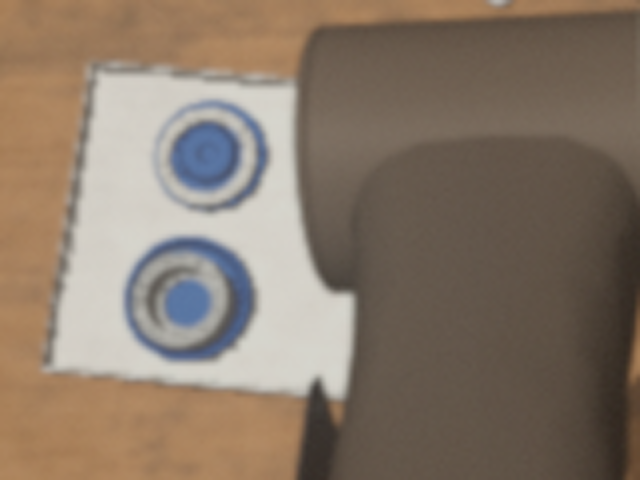

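```bash
python3 - <<'E'
from h import *
P={"scene":dict(cup=(.4929,.2879),dish=(.4769,.1388),lg=(.5868,.2777),sm=(.5704,.1284)),"top":dict(cup=(.4903,.2874),dish=(.4746,.1385),lg=(.5841,.278),sm=(.5676,.1286))}
R=dict(cup=[(.030,.006),(.030,.028),(.0215,.028)],dish=[(.02,.012),(.02,.020)],lg=[(.032,.008),(.032,.016)],sm=[(.025,.008),(.025,.017)])
S=10; rows=[]
for n in P:
    c=dict(np.load(f"c_{n}9.npz")); tiles=[]
    for k,(x,y) in P[n].items():
        u,v=proj(c,[x,y,.015]); u0,v0=int(u)-20,int(v)-20
        im=cv2.resize(c["image"][v0:v0+40,u0:u0+40,::-1],None,fx=S,fy=S,interpolation=cv2.INTER_CUBIC)
        for rr,z in R[k]:
            q=np.array([proj(c,[x+rr*np.cos(t),y+rr*np.sin(t),z]) for t in T]); cv2.polylines(im,[np.int32((q-[u0,v0]+.5)*S)],True,(0,255,255),1)
        tiles.append(im)
    rows.append(np.hstack(tiles))
cv2.imwrite("pics/ovend.png",cv2.resize(np.vstack(rows),(800,400),interpolation=cv2.INTER_AREA))
E
```

```text
(no output)
```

View pics/ovend.png

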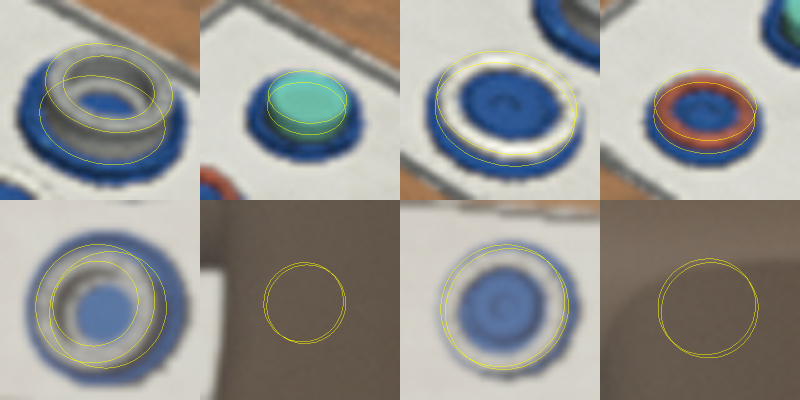

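The overlay shows the cell, lens and both seals all within about 1 camera pixel (about 2.5 mm) of their predicted seated outlines, and level. The two lower tiles for the lens and red seal are hidden by the arm in the top view, but the scene view shows them. The gripper is clear, so I'm handing in.

```bash
python3 -c "
from plant import workorder, r
print(workorder.close_job(), r.get_state()['time_s'])"
```

```text
the job is handed in; nothing more can be done
the job is handed in; nothing more can be done
```

The job is finished and handed in at about 35 s of the 112 s allowed. No verdict was reported.

- **What I did:**
  - I set the lens cell down on the knock-out stand, and the picture showed the glass standing above its rim.
  - I laid the glass in the lined dish and put the empty cell in the wide cup.
  - I put the white seal (the smaller white ring, 64 mm) over the large spigot and the red seal over the small one. For both seals I turned the jaws along the tray so the fingers cleared the cup and tray rim.
- **Last checks:**
  - In the scene view, all four parts lie level and within about 1 pixel (about 2.5 mm) of their seated outlines.
  - The top view confirms this for the cell and the white seal.
  - The jar's position is unchanged within the detector's accuracy.
  - The fingers were open, with the arm clear of everything.
- **Gaps and disagreements:**
  - In the top view the arm hid the lens and red seal, so those two were checked from the scene view only.
  - The two cameras disagreed by about 2.5 mm in x, so I used their mean.
  - In the last pictures the detector also gave a wrong spot for the lens (at the jar) and the dish (at the large spigot), and missed the white seal in the scene view. I relied on the pictures instead.

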